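# Empty the tray behind the phone stand into the clip dish

## Task

Empty the little grey tray at the back of the bamboo organiser: first set the phone stand and the clip dispenser that stand in front of it aside on the grey mat, then put the tray's binder clip, standing on its spine, lengthwise into the middle of the empty pocket of the funnel's square dish, and stack the emptied tray squarely on the spare tray on the cork coaster. Finally put the phone stand and the dispenser back upright in the organiser, each on its own former spot and square to the organiser; do not tip them over, and leave the other two clips and the spare tray where they are.

Things in the scene. Friction and masses are not known exactly. Their poses are not given: they have to be found in the camera images.
- organiser: Fixed bamboo organiser, a channel open at the front: floor 6 mm thick, 84 mm wide inside (own y), 6 mm side and back walls with tops 36 mm above the desk. Own x runs from front (robot side, -110 mm) to the back wall's inner face (+127). Origin: on the desk, on the middle line. Stand and dispenser (either order) at about x = -75 and -8 mm, the tray behind at +62
- phone_stand: Bamboo phone stand: base 50 mm deep (own x) x 60 wide (own y) x 14 mm, with a 12 mm thick back rest up to 90 mm, leaning slightly; at 66 mm height its middle is 4 mm to +x of the origin. Its flat sides are 54 mm apart in own y: grip them there, above the organiser's walls. 160 g. Origin: centre of the underside, z up
- dispenser: Mint-green plastic clip dispenser, a closed box 44 mm deep (own x) x 50 wide (own y) x 90 mm high; grip it across own y near the top, above the organiser's walls. 100 to 210 g. Origin: centre of the underside, z up
- clip_tray: Grey plastic tray 64 x 64 x 22 mm high, walls 4 mm, inner floor 9 mm up; 46 mm square foot 5 mm high below. Origin: centre of the foot's underside. Holds clip_a, at the back of the organiser: 10 mm free beside it, 33 mm behind. 70 g. Its foot has 5 mm play each side in the mouth of the spare tray; stacked, its origin is 17 mm above the spare's
- clip_a: Matte black binder clip, 41 mm long (own y), on its flat 20 mm wide spine (own x), jaw up at 20 mm; two wire handles stand straight up above it from 20 to 43 mm, together 11 mm thick (own x), 19 mm wide (own y): pinch them across own x. 30 g. Origin: centre of the spine's underside. In the clip tray; to be moved
- clip_b: Matte black binder clip, 41 mm long (own y), on its flat 20 mm wide spine (own x), jaw up at 20 mm; two wire handles stand straight up above it from 20 to 43 mm, together 11 mm thick (own x), 19 mm wide (own y): pinch them across own x. 30 g. Origin: centre of the spine's underside. Already in a pocket of the dish; stays
- clip_c: Matte black binder clip, 41 mm long (own y), on its flat 20 mm wide spine (own x), jaw up at 20 mm; two wire handles stand straight up above it from 20 to 43 mm, together 11 mm thick (own x), 19 mm wide (own y): pinch them across own x. 30 g. Origin: centre of the spine's underside. Already in another pocket of the dish; stays
- funnel_station: Fixed white square dish 120 x 120 x 18 mm, walls and floor 3 mm, two dividers along own x: three pockets 36 mm wide at own y = -39, 0, +39 mm, 114 long. Clips b and c stand in two, long side along own x; the third has only a paper liner. A clear funnel 160 mm high stands behind; its chute overhangs the dish from own x = +47 mm on. Origin: centre of the dish's underside
- spare_tray: Grey plastic tray 64 x 64 x 22 mm high, walls 4 mm, inner floor 9 mm up; 46 mm square foot 5 mm high below. Origin: centre of the foot's underside. Empty, loose, 70 g, on a round cork coaster 100 mm across, 5 mm thick
- side_mat: Fixed flat grey desk mat, the side area, 200 mm (own x) x 110 mm (own y), 3 mm thick. Origin: centre of its underside
Not all that is in view belongs to the job. What is shaped like the clip_tray but blue is not meant.

How it is judged (in metres and radians):
On the way, in this order (a step that is already met when the one before it is completed fails the run):
1. phone stand and dispenser both stand released on the side mat, the tray and its clip not yet moved (x of phone_stand in the frame of side_mat between -0.1 and 0.1 m and y of phone_stand in the frame of side_mat between -0.055 and 0.055 m and z of phone_stand in the frame of side_mat between -0.002 and 0.008 m and angle between each of phone_stand, dispenser's own z axis and vertical below 0.12 rad and x of dispenser in the frame of side_mat between -0.1 and 0.1 m and y of dispenser in the frame of side_mat between -0.055 and 0.055 m and z of dispenser in the frame of side_mat between -0.002 and 0.008 m and linear speed of each of phone_stand, dispenser below 0.02 m/s and contact force between the fingers and phone_stand below 0.2 N and contact force between the fingers and dispenser below 0.2 N and distance of each of clip_tray, clip_a from where it was at the start of the episode below 0.02 m), for 0.2 s.
2. the clip stands released in the dish's empty pocket ((y of clip_a in the frame of funnel_station between -0.051 and -0.027 m or y of clip_a in the frame of funnel_station between -0.012 and 0.012 m or y of clip_a in the frame of funnel_station between 0.027 and 0.051 m) and x of clip_a in the frame of funnel_station between -0.03 and 0.03 m and z of clip_a in the frame of funnel_station between -0.002 and 0.008 m and angle between clip_a's own z axis and vertical below 0.15 rad and linear speed of clip_a below 0.02 m/s and contact force between the fingers and clip_a below 0.2 N), for 0.2 s.
3. the emptied tray is stacked on the spare tray and released, the clip still in its pocket (z of clip_tray in the frame of spare_tray between 0.013 and 0.0205 m and x of clip_tray in the frame of spare_tray between -0.007 and 0.007 m and y of clip_tray in the frame of spare_tray between -0.007 and 0.007 m and angle between clip_tray's own z axis and vertical below 0.1 rad and distance of spare_tray from where it was at the start of the episode below 0.02 m and linear speed of clip_tray below 0.02 m/s and contact force between the fingers and clip_tray below 0.2 N and (y of clip_a in the frame of funnel_station between -0.051 and -0.027 m or y of clip_a in the frame of funnel_station between -0.012 and 0.012 m or y of clip_a in the frame of funnel_station between 0.027 and 0.051 m) and x of clip_a in the frame of funnel_station between -0.03 and 0.03 m and z of clip_a in the frame of funnel_station between -0.002 and 0.008 m and angle between clip_a's own z axis and vertical below 0.15 rad), for 0.2 s.
At the end, for the whole second after the job is handed in: Clip upright in the empty pocket (12 mm across, 30 mm along); tray nested level on the spare within 7 mm, spare within 20 mm of its start; phone stand and dispenser upright within 15 mm of their starts, square within 0.2 rad; other clips within 12 mm of theirs; all released, at rest (all of step 3 and distance of each of phone_stand, dispenser from where it was at the start of the episode below 0.015 m and angle between each of phone_stand, dispenser's own z axis and vertical below 0.12 rad and angle between the x axis of each of phone_stand, dispenser and the x axis of organiser, either way round below 0.2 rad and distance of each of clip_b, clip_c from where it was at the start of the episode below 0.012 m and linear speed of each of phone_stand, dispenser, clip_a, spare_tray below 0.02 m/s and contact force between the fingers and phone_stand below 0.2 N and contact force between the fingers and dispenser below 0.2 N and contact force between the fingers and clip_a below 0.2 N and contact force between the fingers and spare_tray below 0.2 N); the robot touches nothing.
It fails at once if one of the other two clips is pushed more than 15 mm or tipped over (distance of any of clip_b, clip_c from where it was at the start of the episode above 0.015 m or angle between any of clip_b, clip_c's own z axis and vertical above 0.5 rad).
It fails at once if the phone stand or the dispenser is tipped over (angle between any of phone_stand, dispenser's own z axis and vertical above 0.7 rad).
It also fails if it takes over 128 s, if anything falls off the work surface, if the arm or the gripper's body presses on something with over 40 N, if the wrist force passes 120 N, or if a joint passes its speed limit or range.

## Robot

A 6-joint arm with a two-finger parallel gripper is mounted at the origin on the work surface. World frame = base frame: x ahead of the robot, y to its left, z up, the work surface at z = 0. Lengths are in mm, angles in rad, forces in N, time in s.
With the tool pointing down it reaches from about 275 to 875 mm from the base axis. Payload 12.5 kg.
Tool frame: the origin (TCP) lies between the finger pads; the fingertips stand ctrl.finger_overhang ahead of it and the grasp point (between the pads) lies 6 mm ahead of it (ctrl.finger_overhang is the distance from the TCP to the fingertips, in mm); z points along the fingers, y is the direction in which the jaws open and shut (so a half turn about z gives the same grasp; the last joint's range is limited). The gripper opens to 85 mm and grips with 20 to 120 N. Pads are 22 mm wide; open, the fingers measure 114 mm over their backs; the gripper's body (76 mm by 85 mm) begins 54 mm behind the grasp point. The pads swing forward as they close: fully open they stand 13 mm farther back than shut.
Start: joints at [-0.085, 0.351, 1.652, -0, 1.139, -0.085], TCP at [549.986, 0.027, 256.29] pointing down, gripper open.
Joint ranges: [-2.75, 2.75], [-0.79, 2.1], [0.01, 2.65], [-1.57, 4.71], [0.07, 3.14], [-2.87, 2.87]. Speed limits (rad/s): [2.22, 2.22, 2.79, 3.14, 3.14, 3.14].

## Interface

Orientations are given as [roll, pitch, yaw] about the fixed x, y, z axes, in that order (R = Rz(yaw) Ry(pitch) Rx(roll)).
In Python, from bench import ctrl gives the robot as it stands. The module is installed in compiled form; this text tells all that it offers.
- The arm moves only by the shell command python3 -m crank 'ROWS' [OPENING] [FORCE]. ROWS is JSON, a list of rows, each an object with "linear": the shift along the tool's x, y, z in cm, a list of three; "spin": the turn about the tool's z in rad. In form: [{"linear": [x, y, z], "spin": spin}, ...]. A call has 1 to 12 rows; each row shifts and turns the commanded pose from where the row before left it, along the tool's axes as they then stand; what a row does not reach is not made up. A row lasts 1/8 s, in which the tool goes at most 62.5 mm and 10.7 degrees, less where a joint would pass 70% of its speed; a pose out of reach is approached as far as the arm can. A call with a gripper value outside its range is refused whole. OPENING is the gripper's target within -1 to 1 (shut at 1, half-way at 0, fully open at -1), set as the call begins (- or left out, the last holds). The fingers move at their own pace and stop on an object; FORCE is the grip in N (left out, the last holds). Time passes only in rows, so rows that do not move let the fingers close. It gives the time, the measured TCP pose, the force and the opening at its end, in the units of the state.
- ctrl.read_state(): the state, without advancing time (a new reading comes with each control period).
- ctrl.get_image(name): name is "scene" or "side" or "wrist"; returns the picture (384x512x3 uint8, blue, green, red); there is no depth.
- ctrl.camera_params(name): a dict with "mtx" (3x3 intrinsics, pixels), "R" (3x3) and "t" (3): a world point X has camera coordinates R X + t; the wrist camera has in their place "mount" (4x4, takes a point from camera to tool coordinates, whose origin is the TCP and whose axes are the flange's). Camera axes: x right, y down, z forward; pixel columns grow to the right and rows downward; lengths in mm; the calibration is good to about 2 mm. A picture is of the moment at which its call begins: read the wrist's pose just before it. camera_params takes no time and is no camera call.
- ctrl.job_done(): hands the job in, once; it reports no verdict.
Trained networks look in the newest picture that a camera, given by its name, has taken for a name from the list of things; names that differ only in an ending like _2 or _b are one class to them, and where a whole thing is asked for, a point or a joint stands for the part that bears it (a point fixed in the world has none). Each returns a list of dicts, best first, with "score" (0 to 1); they miss things now and then, are a little off and sometimes report something else, mostly with a low value. They report only what shows in the picture. A call takes as long as a camera call. They do not tell look-alikes from the thing itself.
- ctrl.look_for(camera, target): "rect" ([left, top, width, height] in pixels, round what is visible of it).
- ctrl.tip_of(camera, target): "at" ([column, row] in pixels: a listed point, or the origin of a listed thing).
The state is a dict: "clock": time; "joint_pos": joint angles; "qd": joint speeds; "joint_efforts": joint torques, N m; "eef_pos": TCP position; "tool_rot": TCP orientation; "contact_force": force on the tool from outside, world axes, zero at the start; "ft_torque": the same for the moment, N m; "finger_gap": finger opening in mm.
Only numpy, scipy, OpenCV 4.12 (cv2) and the standard library are available. Lean on these libraries where they do the work, as an engineer would, in place of code of your own. Each camera call takes 0.05 s, during which the arm holds its last target.

## Working session

There is one attempt and no reset: what is moved stays moved. The work goes in short steps, Python scripts to look and compute and a shell command to move; the robot and the scene stay as the last step left them, time stands still between calls to the robot, and variables do not carry over. Pictures are saved under pics/ and viewed, and the job is handed in when it is done.

```bash
mkdir -p pics; ls
python3 - <<'E'
from bench import ctrl
import cv2
s=ctrl.read_state(); print(s)
print(ctrl.finger_overhang)
for n in ["scene","side","wrist"]:
    cv2.imwrite(f"pics/{n}0.png",ctrl.get_image(n)); p=ctrl.camera_params(n); print(n,{k:v.tolist() if hasattr(v,'tolist') else v for k,v in p.items()})
E
```

```text
pics
{'clock': 0.0, 'joint_pos': array([-8.45964616e-02,  3.51257862e-01,  1.65242131e+00, -2.94066560e-06,
        1.13910079e+00, -8.46252360e-02]), 'qd': array([ 1.95861869e-03,  3.35768322e-05, -5.82372113e-04,  1.12373725e-03,
        1.84069433e-03,  1.27312501e-03]), 'joint_efforts': array([ 1.33101348e-03, -5.06107914e+01, -2.91406649e+01,  6.01447425e-06,
        4.57781483e-03,  4.96419239e-05]), 'eef_pos': array([5.49699355e+02, 5.23728310e-02, 2.55747618e+02]), 'tool_rot': array([-3.14040937e+00, -9.76963363e-05,  1.57082628e+00]), 'contact_force': array([-0.17820187,  0.28090101, -0.07074728]), 'ft_torque': array([-0.03804706,  0.02269833, -0.02571818]), 'finger_gap': 85.45139264099392}
25.0
scene {'mtx': [[353.5474084866797, 0.0, 250.06299773074755], [0.0, 353.5474084866797, 184.6116459821219], [0.0, 0.0, 1.0]], 'R': [[-0.7515609538085526, 0.6596421164674638, -0.0053301869295675494], [0.538990971875005, 0.6093988681583298, -0.5814823743885832], [-0.38032205424826027, -0.43989237055178826, -0.81354154004741]], 't': [399.973329391933, -272.5308129261692, 1369.6411619054131]}
side {'mtx': [[424.64491954922124, 0.0, 253.55061842285014], [0.0, 424.64491954922124, 190.97067301264158], [0.0, 0.0, 1.0]], 'R': [[-0.9738541183939753, 0.2271741720407276, 0.00022725471031178753], [0.13260733926738436, 0.5692750753968178, -0.8113822663235698], [-0.1844544650029331, -0.7901378260085752, -0.5845158391788237]], 't': [531.7255757405617, -46.16668059773868, 1235.3224005409031]}
wrist {'mtx': [[328.401699748051, 0.0, 261.3695127172491], [0.0, 328.401699748051, 186.3810421432559], [0.0, 0.0, 1.0]], 'mount': [[0.0008243218879304864, -0.9629162269569765, -0.269799296434154, 68.61904359526687], [0.9999994481604542, 0.0006180366569530073, 0.0008495348588082969, -0.18638795298275834], [-0.0006512850456957784, -0.26979984783841165, 0.9629162050428678, -117.26393621530306], [0.0, 0.0, 0.0, 1.0]]}
```

View pics/scene0.png

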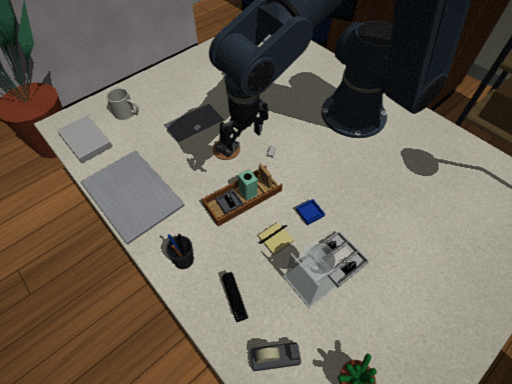

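View pics/side0.png

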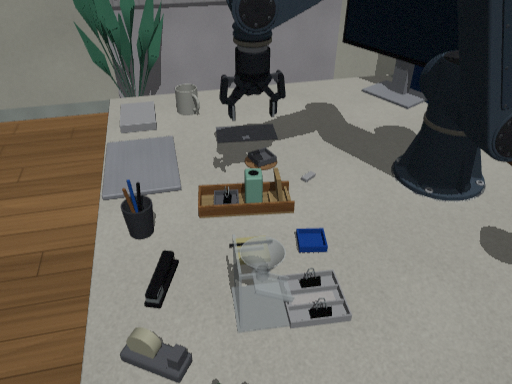

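View pics/wrist0.png

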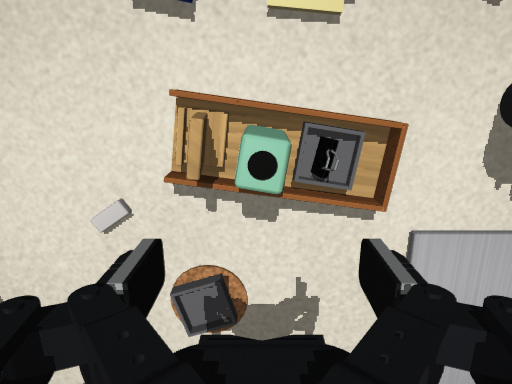

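```bash
cat > h.py <<'E'
from bench import ctrl
import numpy as np, cv2
from scipy.spatial.transform import Rotation as Ro
def cam(n,st=None):
    p=ctrl.camera_params(n)
    if n!="wrist": return p["mtx"],np.array(p["R"]),np.array(p["t"])
    st=st or ctrl.read_state()
    T=np.eye(4);T[:3,:3]=Ro.from_euler('xyz',st["tool_rot"]).as_matrix();T[:3,3]=st["eef_pos"]
    C=np.linalg.inv(T@np.array(p["mount"]))
    return p["mtx"],C[:3,:3],C[:3,3]
def w(c,uv,z):
    K,R,t=c; uv=np.atleast_2d(uv).astype(float)
    d=np.linalg.solve(K,np.c_[uv,np.ones(len(uv))].T); d=R.T@d; o=-R.T@t
    s=(z-o[2])/d[2]; return (o[:,None]+d*s).T
def px(c,X):
    K,R,t=c; X=np.atleast_2d(X); q=K@(R@X.T+t[:,None]); return (q[:2]/q[2]).T
def snap(n,f,crop=None,k=1):
    st=ctrl.read_state(); c=cam(n,st); im=ctrl.get_image(n)
    o=im
    if crop: x,y,ww,hh=crop; o=im[y:y+hh,x:x+ww]
    if k!=1:o=cv2.resize(o,None,fx=k,fy=k,interpolation=cv2.INTER_CUBIC)
    cv2.imwrite("pics/"+f,o); return st,c,im
E
python3 - <<'E'
from h import *
np.set_printoptions(precision=1,suppress=True)
c=cam("wrist")
print("org top corners",w(c,[[170,91],[407,125],[386,210],[166,182]],36)[:,:2])
S=cam("scene"); D=cam("side")
print("stripedmat scene",w(S,[[83,183],[134,153],[183,202],[127,239]],3)[:,:2])
print("side",w(D,[[111,140],[174,138],[180,190],[104,194]],3)[:,:2])
print("dark scene",w(S,[[166,127],[208,104],[224,119],[186,141]],3)[:,:2])
print("dark side",w(D,[[217,128],[276,126],[278,139],[215,142]],3)[:,:2])
print("box", w(S,[[58,136],[84,118],[111,146],[88,160]],10)[:,:2])
for cam_ in ["wrist"]:
  for t in ["organiser","phone_stand","dispenser","clip_tray","clip_a","spare_tray","side_mat","funnel_station"]:
    for f in (ctrl.look_for,ctrl.tip_of):
        print(t,[ {k:(np.round(v,2).tolist()) for k,v in d.items()} for d in f(cam_,t)[:3]])
for t in ["side_mat","funnel_station","clip_b","spare_tray","organiser"]:
  for n in ("scene","side"):
    if t=="side_mat": ctrl.get_image(n)
    print(n,t,[ {k:(np.round(v,2).tolist()) for k,v in d.items()} for d in ctrl.tip_of(n,t)[:3]])
E
```

```text
org top corners [[459.5  71.8]
 [697.2  38.9]
 [685.3 -52.4]
 [448.4 -21. ]]
stripedmat scene [[ 935.7 -386.4]
 [ 739.9 -388.8]
 [ 728.6 -102.7]
 [ 930.5 -105.4]]
side [[ 928.8 -425.9]
 [ 725.6 -392.6]
 [ 733.   -90.1]
 [ 935.9 -118.2]]
dark scene [[ 583.2 -421.6]
 [ 387.6 -417.9]
 [ 393.  -309.9]
 [ 568.  -313.2]]
dark side [[ 575.2 -431. ]
 [ 372.5 -399.3]
 [ 391.2 -307.7]
 [ 597.3 -334.9]]
box [[ 908.5 -639.5]
 [ 794.3 -663.5]
 [ 786.4 -466. ]
 [ 878.2 -460.5]]
organiser [{'rect': [165.4, 92.4, 243.7, 121.8], 'score': 0.79}]
organiser []
phone_stand [{'rect': [175.4, 107.2, 53.5, 74.7], 'score': 0.82}]
phone_stand [{'at': [203.3, 138.1], 'score': 0.8}, {'at': [206.4, 296.7], 'score': 0.37}]
dispenser [{'rect': [235.0, 125.4, 57.6, 68.2], 'score': 0.66}]
dispenser [{'at': [264.1, 150.6], 'score': 0.96}]
clip_tray [{'rect': [294.6, 122.2, 70.9, 69.0], 'score': 0.8}]
clip_tray [{'at': [327.5, 153.7], 'score': 0.68}]
clip_a [{'rect': [311.0, 137.2, 28.7, 41.9], 'score': 0.96}]
clip_a [{'at': [325.0, 153.8], 'score': 0.69}]
spare_tray []
spare_tray [{'at': [210.2, 292.0], 'score': 0.94
[... 240 characters left out ...]
], 'score': 0.58}, {'at': [223.9, 202.7], 'score': 0.3}, {'at': [311.4, 283.6], 'score': 0.16}]
scene funnel_station [{'at': [336.6, 261.6], 'score': 0.81}]
side funnel_station [{'at': [313.0, 301.2], 'score': 0.65}]
scene clip_b [{'at': [230.3, 200.7], 'score': 0.65}, {'at': [349.5, 267.4], 'score': 0.58}, {'at': [328.6, 249.8], 'score': 0.49}]
side clip_b [{'at': [310.8, 284.1], 'score': 0.69}, {'at': [315.0, 314.4], 'score': 0.64}, {'at': [224.5, 199.3], 'score': 0.51}]
scene spare_tray [{'at': [327.6, 246.6], 'score': 0.6}]
side spare_tray [{'at': [264.2, 163.5], 'score': 0.82}]
scene organiser [{'at': [243.4, 195.3], 'score': 0.89}]
side organiser [{'at': [251.3, 203.8], 'score': 0.64}]
```

Run:
```python
from h import *
np.set_printoptions(precision=1,suppress=True)
st,c,im=snap("wrist","w1.png",(150,70,280,160),2.8)
print(w(c,[[203.3,138.1],[264.1,150.6]],6))
print("tray",w(c,[327.5,153.7],6),"clip",w(c,[325,153.8],15),"spare",w(c,[210.2,292],5))
```

```text
[[485.3  21.6   6. ]
 [553.2   7.6   6. ]]
tray [[624.9   4.1   6. ]] clip [[620.3   5.5  15. ]] spare [[ 484.7 -175.2    5. ]]
```

View pics/w1.png

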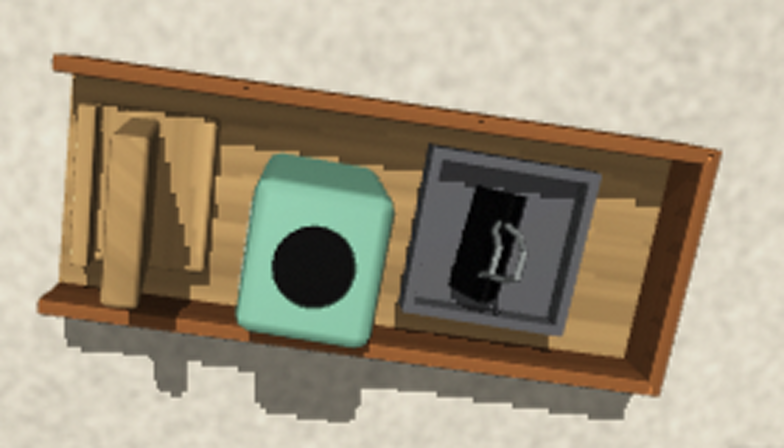

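```bash
cat >> h.py <<'E'
def go(X,yaw=None):
    "tool-axis shift (cm) to world TCP target and spin to yaw"
    st=ctrl.read_state(); R=Ro.from_euler('xyz',st["tool_rot"]).as_matrix()
    d=R.T@(np.array(X,float)-st["eef_pos"])/10
    print("at",np.round(st["eef_pos"],1),"yaw",round(st["tool_rot"][2],3),"shift cm",np.round(d,2),
      "spin",None if yaw is None else round((st["tool_rot"][2]-yaw+np.pi)%(2*np.pi)-np.pi,3),"t",round(st["clock"],2),"gap",round(st["finger_gap"],1))
E
python3 -m crank '[{"linear":[0,0,0],"spin":-0.18},{"linear":[0,0,0],"spin":-0.18},{"linear":[0,0,0],"spin":-0.18},{"linear":[0,0,0],"spin":-0.18},{"linear":[0,0,0],"spin":-0.18},{"linear":[0,0,0],"spin":-0.18},{"linear":[0,0,0],"spin":-0.18},{"linear":[0,0,0],"spin":-0.18},{"linear":[0,0,0],"spin":0}]' -1 40
python3 - <<'E'
from h import *
go([490,20.5,72]); print(ctrl.read_state()["joint_pos"])
E
```

```text
clock: 2.72
eef_pos: [550.0, 0.0, 256.3]
tool_rot: [-3.142, 0.0, 3.01]
contact_force: [-0.7, -0.3, -0.6]
finger_gap: 85.4
at [550.    0.  256.3] yaw 3.01 shift cm [ 6.22  1.24 18.43] spin None t 2.73 gap 85.4
[-8.45883162e-02  3.50688398e-01  1.65179119e+00 -5.83149633e-06
  1.13910814e+00 -1.52334455e+00]
```

```bash
python3 -m crank '[{"linear":[3.1,0.6,0],"spin":0},{"linear":[3.1,0.6,0],"spin":0},{"linear":[0,0,4],"spin":0},{"linear":[0,0,4],"spin":0},{"linear":[0,0,4],"spin":0},{"linear":[0,0,0],"spin":0}]'
python3 - <<'E'
from h import *
st,c,im=snap("wrist","w2.png")
go([490,20.5,72])
# expected
print(px(c,[[486,21,6],[553.5,9,6],[490,20.5,66],[490,20.5,96]]))
E
```

```text
clock: 3.48
eef_pos: [488.8, 20.1, 134.5]
tool_rot: [-3.141, -0.005, 3.007]
contact_force: [0.4, -0.3, 1.2]
finger_gap: 85.5
at [489.9  20.  136.3] yaw 3.008 shift cm [-0.01  0.05  6.43] spin None t 3.52 gap 85.3
[[261.72314285 183.01591611]
 [258.20759308 262.68614316]
 [261.95822847 215.04655794]
 [262.10101372 235.49737981]]
```

View pics/w2.png

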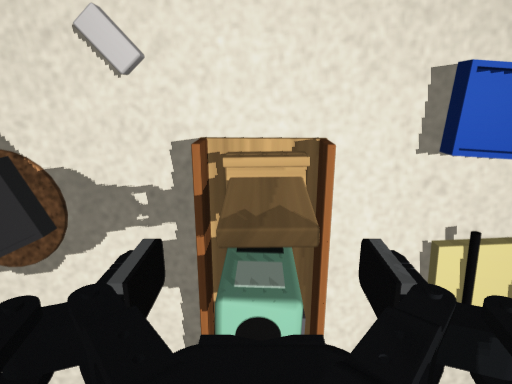

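```bash
python3 -m crank '[{"linear":[0,0.05,2.4],"spin":0},{"linear":[0,0,2],"spin":0},{"linear":[0,0,2],"spin":0},{"linear":[0,0,0],"spin":0}]'
python3 -m crank '[{"linear":[0,0,0],"spin":0},{"linear":[0,0,0],"spin":0},{"linear":[0,0,0],"spin":0},{"linear":[0,0,0],"spin":0},{"linear":[0,0,0],"spin":0},{"linear":[0,0,0],"spin":0}]' 1 30
python3 - <<'E'
from h import *
st,c,im=snap("wrist","w3.png")
snap("side","s3.png",(170,120,150,110),4)
go([490,20.5,72])
E
```

```text
clock: 4.03
eef_pos: [490.6, 20.5, 73.1]
tool_rot: [3.142, 0.0, 3.009]
contact_force: [0.2, 0.1, 0.6]
finger_gap: 85.3
clock: 4.78
eef_pos: [490.9, 20.5, 73.7]
tool_rot: [3.141, 0.002, 3.01]
contact_force: [-1.3, 0.3, 8.7]
finger_gap: 53.6
at [490.9  20.5  73.7] yaw 3.01 shift cm [ 0.09 -0.01  0.17] spin None t 4.88 gap 53.7
```

View pics/w3.png

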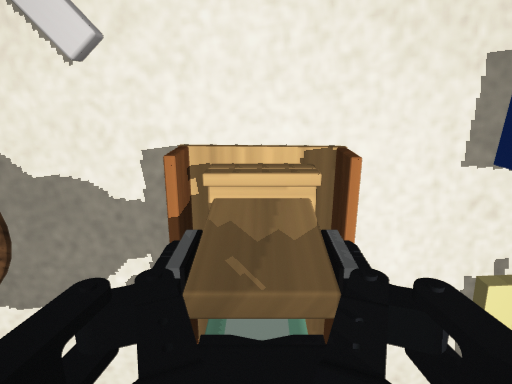

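View pics/s3.png

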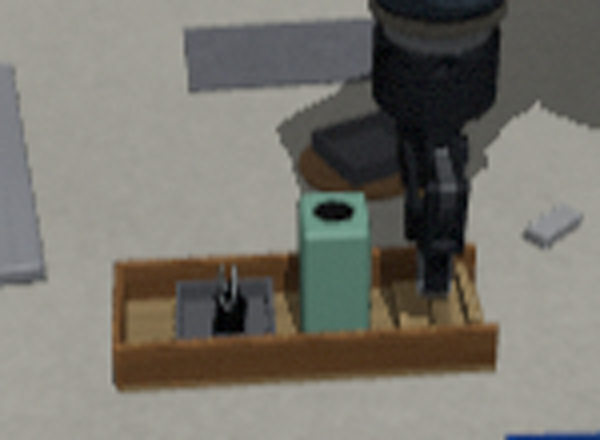

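```bash
python3 -m crank '[{"linear":[0,0,-1.5],"spin":0},{"linear":[0,0,-2],"spin":0},{"linear":[0,0,-2.5],"spin":0},{"linear":[0,0,-2.5],"spin":0},{"linear":[0,0,0],"spin":0}]'
python3 - <<'E'
from h import *
go([443,-363,155])
E
```

```text
clock: 5.5
eef_pos: [491.1, 20.5, 159.5]
tool_rot: [3.141, 0.004, 3.011]
contact_force: [-0.5, -0.9, -1.1]
finger_gap: 53.4
at [491.1  20.5 159.5] yaw 3.011 shift cm [ -0.24 -38.64   0.44] spin None t 5.5 gap 53.4
```

```bash
python3 -m crank '[{"linear":[0,-2,0],"spin":0},{"linear":[0,-3.5,0],"spin":0},{"linear":[0,-4,0],"spin":0},{"linear":[0,-4,0],"spin":0},{"linear":[0,-4,0],"spin":0},{"linear":[0,-4,0],"spin":0},{"linear":[0,-4,0],"spin":0},{"linear":[0,-4,0],"spin":0},{"linear":[0,-4,0],"spin":0},{"linear":[-0.2,-3,0],"spin":0},{"linear":[0,-2.1,0],"spin":0},{"linear":[0,0,0],"spin":0}]'
python3 - <<'E'
from h import *
st,c,im=snap("wrist","w4.png")
snap("side","s4.png",(170,80,150,110),4)
go([443,-363,155])
E
```

```text
clock: 7.0
eef_pos: [441.4, -363.1, 156.8]
tool_rot: [3.141, -0.001, 3.009]
contact_force: [-1.0, 0.7, -1.6]
finger_gap: 53.6
at [ 441.6 -361.7  156.9] yaw 3.011 shift cm [-0.15 -0.11  0.19] spin None t 7.1 gap 53.7
```

View pics/w4.png

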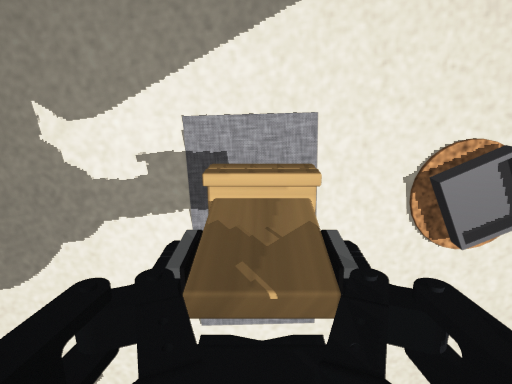

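View pics/s4.png

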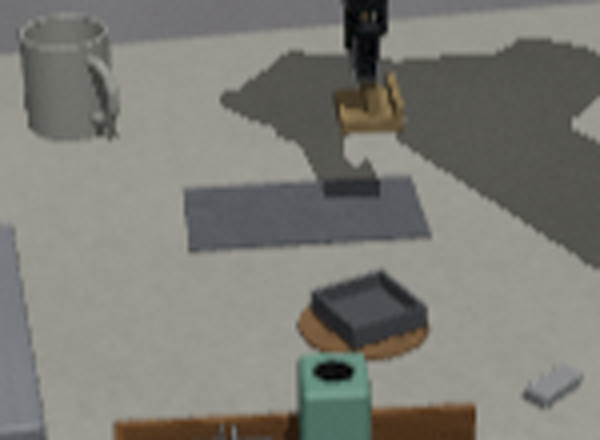

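Run:
```python
from h import *
c=cam("wrist"); print(w(c,[[182,116],[318,113],[318,165],[190,205],[200,324]],3).round(1))
```

```text
[[ 382.2 -418.2    3. ]
 [ 394.1 -308.9    3. ]
 [ 436.8 -312.5    3. ]
 [ 457.8 -426.1    3. ]
 [ 579.2 -439.4    3. ]]
```

```bash
python3 -m crank '[{"linear":[-0.4,-0.65,2],"spin":0},{"linear":[0,0,2.5],"spin":0},{"linear":[0,0,2],"spin":0},{"linear":[0,0,1.2],"spin":0},{"linear":[0,0,0.6],"spin":0},{"linear":[0,0,0],"spin":0}]'
python3 - <<'E'
from h import *
go([445,-369,70.7])
E
```

```text
clock: 7.85
eef_pos: [445.1, -369.2, 74.4]
tool_rot: [-3.142, 0.0, 3.011]
contact_force: [0.2, -0.3, -1.3]
finger_gap: 53.4
at [ 445.1 -369.2   74.4] yaw 3.011 shift cm [0.01 0.02 0.37] spin None t 7.85 gap 53.4
```

```bash
python3 -m crank '[{"linear":[0,0,0.2],"spin":0},{"linear":[0,0,0.15],"spin":0},{"linear":[0,0,0],"spin":0}]'
python3 -m crank '[{"linear":[0,0,0],"spin":0},{"linear":[0,0,0],"spin":0},{"linear":[0,0,0],"spin":0},{"linear":[0,0,0],"spin":0}]' -1
python3 -m crank '[{"linear":[0,0,-3],"spin":0},{"linear":[0,0,-3],"spin":0},{"linear":[0,0,-3],"spin":0},{"linear":[0,0,0],"spin":0}]' -1
python3 - <<'E'
from h import *
st,c,im=snap("wrist","w5.png")
go([553.5+0.0,9.5,160])
E
```

```text
clock: 8.22
eef_pos: [444.9, -369.5, 70.9]
tool_rot: [-3.141, 0.0, 3.011]
contact_force: [0.5, 0.6, -1.7]
finger_gap: 53.8
clock: 8.72
eef_pos: [444.9, -369.5, 70.8]
tool_rot: [-3.142, 0.0, 3.011]
contact_force: [0.1, -0.6, -0.1]
finger_gap: 85.5
clock: 9.22
eef_pos: [445.6, -370.2, 162.9]
tool_rot: [-3.139, 0.003, 3.011]
contact_force: [0.5, -0.5, -0.6]
finger_gap: 85.2
at [ 445.1 -369.6  161.4] yaw 3.011 shift cm [-5.8  39.    0.11] spin None t 9.28 gap 85.7
```

View pics/w5.png

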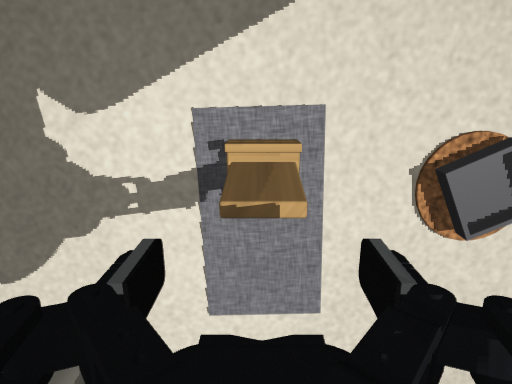

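```bash
python3 -m crank '[{"linear":[-0.4,3,0],"spin":0},{"linear":[-0.6,4,0],"spin":0},{"linear":[-0.6,4,0],"spin":0},{"linear":[-0.6,4,0],"spin":0},{"linear":[-0.6,4,0],"spin":0},{"linear":[-0.6,4,0],"spin":0},{"linear":[-0.6,4,0],"spin":0},{"linear":[-0.6,4,0],"spin":0},{"linear":[-0.6,4,0],"spin":0},{"linear":[-0.6,3,0],"spin":0},{"linear":[-0.6,1,0],"spin":0},{"linear":[0,0,0],"spin":0}]'
python3 - <<'E'
from h import *
st,c,im=snap("wrist","w6.png")
for f in (ctrl.look_for,ctrl.tip_of): print(f("wrist","dispenser"))
go([553.5,9.5,78])
print(px(c,[[553.5,9,6],[553.5,9,96]]))
E
```

```text
clock: 10.78
eef_pos: [559.2, 8.9, 160.1]
tool_rot: [-3.141, -0.001, 3.012]
contact_force: [-0.1, -0.6, -0.0]
finger_gap: 85.4
[{'rect': [217.8, 145.0, 85.1, 87.6], 'score': 0.85}]
[{'at': [260.0, 169.4], 'score': 0.61}]
at [558.9   7.9 160.5] yaw 3.01 shift cm [0.55 0.08 8.25] spin None t 10.93 gap 85.5
[[260.29581688 171.43480578]
 [259.95243291 206.36249255]]
```

View pics/w6.png

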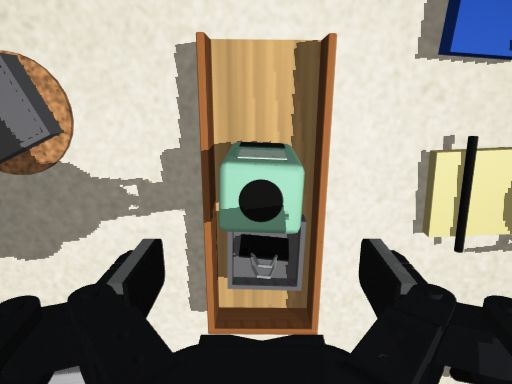

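```bash
python3 -m crank '[{"linear":[0.75,0.1,1.5],"spin":0},{"linear":[0,0,2.5],"spin":0},{"linear":[0,0,2.5],"spin":0},{"linear":[0,0,1.6],"spin":0},{"linear":[0,0,0],"spin":0},{"linear":[0,0,0],"spin":0}]'
python3 -m crank '[{"linear":[0,0,0],"spin":0},{"linear":[0,0,0],"spin":0},{"linear":[0,0,0],"spin":0},{"linear":[0,0,0],"spin":0},{"linear":[0,0,0],"spin":0},{"linear":[0,0,0],"spin":0},{"linear":[0,0,0],"spin":0}]' 1 35
python3 -m crank '[{"linear":[0,0,-1],"spin":0},{"linear":[0,0,-2],"spin":0},{"linear":[0,0,-2.5],"spin":0},{"linear":[0,0,-2.5],"spin":0},{"linear":[0,0,0],"spin":0}]'
python3 - <<'E'
from h import *
go([535,-379,160])
snap("side","s7.png",(170,80,150,150),4)
E
```

```text
clock: 11.68
eef_pos: [552.3, 10.7, 80.5]
tool_rot: [3.142, 0.001, 3.011]
contact_force: [0.1, 0.2, 0.8]
finger_gap: 85.4
clock: 12.55
eef_pos: [552.3, 10.9, 80.4]
tool_rot: [3.141, 0.001, 3.011]
contact_force: [-1.2, -0.2, 6.4]
finger_gap: 49.7
clock: 13.18
eef_pos: [552.7, 10.9, 161.6]
tool_rot: [3.141, 0.003, 3.011]
contact_force: [-0.8, -0.4, -0.9]
finger_gap: 49.6
at [552.7  10.9 161.6] yaw 3.011 shift cm [ -3.33 -38.88   0.16] spin None t 13.18 gap 49.6
```

View pics/s7.png

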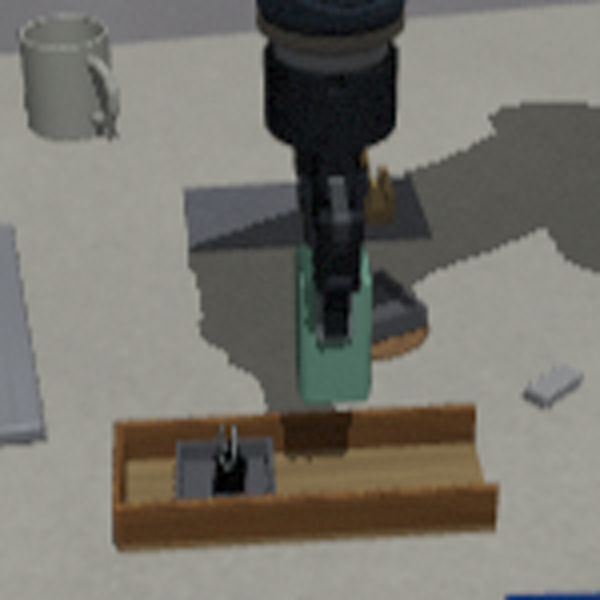

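```bash
python3 -m crank '[{"linear":[0,-2,0],"spin":0},{"linear":[0,-3.5,0],"spin":0},{"linear":[-0.4,-4,0],"spin":0},{"linear":[-0.4,-4,0],"spin":0},{"linear":[-0.5,-4,0],"spin":0},{"linear":[-0.4,-4,0],"spin":0},{"linear":[-0.4,-4,0],"spin":0},{"linear":[-0.4,-4,0],"spin":0},{"linear":[-0.4,-4,0],"spin":0},{"linear":[-0.4,-3.4,0],"spin":0},{"linear":[0,-2,0],"spin":0},{"linear":[0,0,0],"spin":0}]'
python3 - <<'E'
from h import *
st,c,im=snap("wrist","w7.png")
go([535,-379,77.6])
E
```

```text
clock: 14.72
eef_pos: [532.9, -380.1, 158.9]
tool_rot: [3.141, -0.001, 3.009]
contact_force: [0.2, 0.1, -1.2]
finger_gap: 49.7
at [ 533.3 -379.   159.1] yaw 3.01 shift cm [-0.18  0.02  8.15] spin None t 14.78 gap 49.7
```

View pics/w7.png

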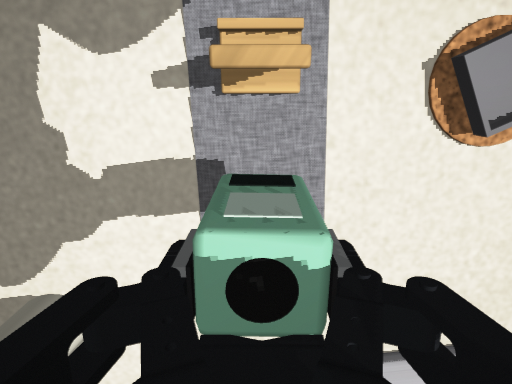

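```bash
python3 -m crank '[{"linear":[-0.1,0,2],"spin":0},{"linear":[0,0,2.5],"spin":0},{"linear":[0,0,2],"spin":0},{"linear":[0,0,1],"spin":0},{"linear":[0,0,0.4],"spin":0},{"linear":[0,0,0.2],"spin":0},{"linear":[0,0,0],"spin":0},{"linear":[0,0,0],"spin":0}]'
python3 - <<'E'
from h import *
go([535,-379,77.5])
E
```

```text
clock: 15.78
eef_pos: [535.1, -379.4, 79.3]
tool_rot: [-3.141, 0.001, 3.011]
contact_force: [0.1, -0.4, -0.6]
finger_gap: 49.8
at [ 535.1 -379.4   79.3] yaw 3.011 shift cm [0.01 0.04 0.18] spin None t 15.78 gap 49.8
```

```bash
python3 -m crank '[{"linear":[0,0,0.15],"spin":0},{"linear":[0,0,0.05],"spin":0},{"linear":[0,0,0],"spin":0}]'
python3 -m crank '[{"linear":[0,0,0],"spin":0},{"linear":[0,0,0],"spin":0},{"linear":[0,0,0],"spin":0},{"linear":[0,0,0],"spin":0}]' -1
python3 -m crank '[{"linear":[0,0,-3],"spin":0},{"linear":[0,0,-3],"spin":0},{"linear":[0,0,-3],"spin":0},{"linear":[0,0,-3],"spin":0},{"linear":[0,0,0],"spin":0}]' -1
python3 - <<'E'
from h import *
st,c,im=snap("wrist","w8.png")
go([600,60,256],np.pi/2-0.13)
E
```

```text
clock: 16.15
eef_pos: [535.1, -379.4, 77.5]
tool_rot: [-3.141, 0.001, 3.011]
contact_force: [-2.4, 0.6, 5.5]
finger_gap: 49.7
clock: 16.65
eef_pos: [534.9, -379.2, 76.7]
tool_rot: [3.142, -0.0, 3.011]
contact_force: [0.8, 0.5, 0.6]
finger_gap: 85.4
clock: 17.27
eef_pos: [535.7, -379.9, 199.2]
tool_rot: [-3.139, 0.004, 3.011]
contact_force: [0.0, -0.1, -0.1]
finger_gap: 85.5
at [ 535.1 -379.4  197.4] yaw 3.011 shift cm [-0.71 44.41 -5.89] spin 1.57 t 17.32 gap 85.7
```

View pics/w8.png

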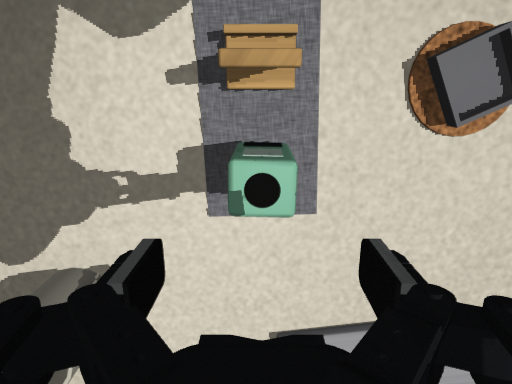

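Run:
```python
from h import *
print(w(cam("scene"),[336.6,261.6],3).round(), w(cam("side"),[313,301.2],3).round())
S=cam("side")
print(w(S,[[284,278],[336,272],[350,319],[287,325]],18).round())
go([617,-10,230],np.pi/2-0.13)
```

```text
[[515. 357.   3.]] [[506. 358.   3.]]
[[550. 298.  18.]
 [438. 307.  18.]
 [458. 426.  18.]
 [578. 412.  18.]]
at [ 535.1 -379.4  197.4] yaw 3.011 shift cm [-3.31 37.69 -3.28] spin 1.57 t 17.32 gap 85.7
```

```bash
python3 -m crank '[{"linear":[-0.3,3,-0.3],"spin":0},{"linear":[-0.3,4,-0.3],"spin":0},{"linear":[-0.3,4,-0.3],"spin":0},{"linear":[-0.3,4,-0.3],"spin":0},{"linear":[-0.3,4,-0.3],"spin":0},{"linear":[-0.3,4,-0.3],"spin":0},{"linear":[-0.3,4,-0.3],"spin":0},{"linear":[-0.3,4,-0.3],"spin":0},{"linear":[-0.3,3.7,-0.3],"spin":0},{"linear":[-0.3,2,-0.3],"spin":0},{"linear":[-0.3,1,-0.3],"spin":0}]'
python3 -m crank '[{"linear":[0,0,0],"spin":0.175},{"linear":[0,0,0],"spin":0.175},{"linear":[0,0,0],"spin":0.175},{"linear":[0,0,0],"spin":0.175},{"linear":[0,0,0],"spin":0.175},{"linear":[0,0,0],"spin":0.175},{"linear":[0,0,0],"spin":0.175},{"linear":[0,0,0],"spin":0.175},{"linear":[0,0,0],"spin":0.17},{"linear":[0,0,0],"spin":0},{"linear":[0,0,0],"spin":0}]' 0.2
python3 - <<'E'
from h import *
st,c,im=snap("wrist","w9.png")
print(ctrl.look_for("wrist","clip_a"),ctrl.tip_of("wrist","clip_a"),ctrl.look_for("wrist","clip_tray"),ctrl.tip_of("wrist","clip_tray"))
x,y=px(c,[620,5,40])[0].astype(int); print(x,y)
cv2.imwrite("pics/w9c.png",cv2.resize(im[y-60:y+60,x-80:x+80],None,fx=5,fy=5,interpolation=cv2.INTER_CUBIC)); print(x-80,y-60)
go([617,-10,230])
E
```

```text
clock: 18.7
eef_pos: [616.8, -9.2, 229.3]
tool_rot: [-3.141, -0.001, 3.011]
contact_force: [-0.3, -1.0, 0.1]
finger_gap: 85.3
clock: 20.08
eef_pos: [616.8, -10.3, 229.7]
tool_rot: [-3.141, 0.0, 1.444]
contact_force: [0.3, -0.3, -1.0]
finger_gap: 34.2
[{'rect': [248.1, 130.2, 26.6, 48.2], 'score': 0.97}] [{'at': [260.0, 151.6], 'score': 0.86}] [{'rect': [230.0, 115.3, 68.2, 68.4], 'score': 0.94}, {'rect': [27.9, 0.0, 65.4, 6.4], 'score': 0.54}] [{'at': [263.0, 146.1], 'score': 0.58}]
262 152
182 92
at [616.8  -9.8 229.8] yaw 1.442 shift cm [-0.01  0.03 -0.02] spin None t 20.32 gap 34.2
```

View pics/w9c.png

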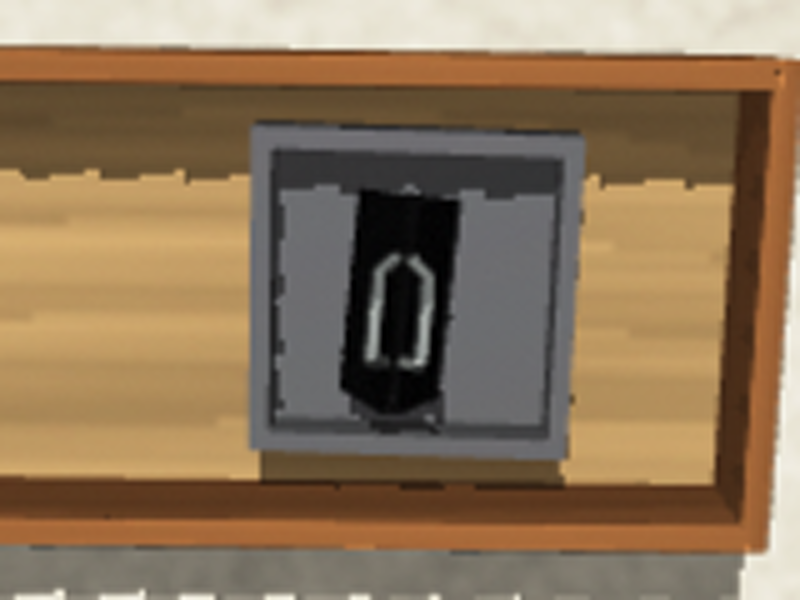

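View pics/w9.png

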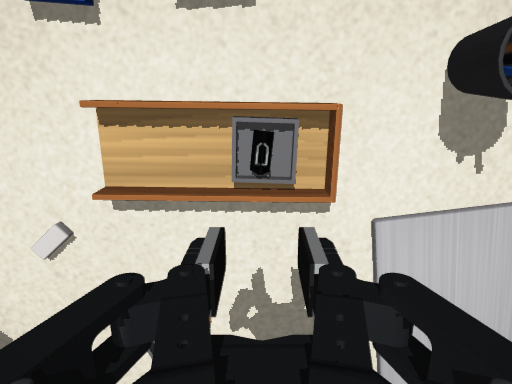

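Run:
```python
from h import *
c=cam("wrist")
print(w(c,[260,151.6],15).round(1),w(c,[262,151.4],25).round(1),w(c,[261.6,154],55).round(1), w(c,[262+0.,150],28).round(1))
f=lambda a,b:[182+a/5,92+b/5]
print("tray top",w(c,[f(250,122),f(585,138),f(566,458),f(250,450)],28).round(1))
print("clip handle top",w(c,[f(385,255),f(418,255),f(432,360),f(370,360)],58).round(1))
print("spine",w(c,[f(358,190),f(460,200)],15).round(1))
```

```text
[[617.    2.7  15. ]] [[619.2   4.3  25. ]] [[619.2   7.   55. ]] [[619.5   6.1  28. ]]
tray top [[595.2  41.8  28. ]
 [658.2  30.6  28. ]
 [648.3 -31.9  28. ]
 [585.4 -22.1  28. ]]
clip handle top [[618.2  17.5  58. ]
 [624.   16.8  58. ]
 [624.1  -2.2  58. ]
 [613.1  -0.8  58. ]]
spine [[613.4  25.1  15. ]
 [633.5  20.5  15. ]]
```

Run:
```python
from h import *
go([619.5,5.5,58],np.pi/2-0.135)
```

```text
at [616.8  -9.8 229.8] yaw 1.442 shift cm [ 1.56  0.08 17.18] spin 0.006 t 20.32 gap 34.2
```

```bash
python3 -m crank '[{"linear":[1.56,0.1,2],"spin":0},{"linear":[0,0,4],"spin":0},{"linear":[0,0,4],"spin":0},{"linear":[0,0,3],"spin":0},{"linear":[0,0,1.5],"spin":0},{"linear":[0,0,0],"spin":0}]'
python3 - <<'E'
from h import *
st,c,im=snap("wrist","w10.png")
snap("side","s10.png",(170,120,150,110),5)
go([619.5,5.5,58])
E
```

```text
clock: 21.08
eef_pos: [619.3, 6.1, 83.7]
tool_rot: [-3.14, 0.0, 1.441]
contact_force: [1.2, 0.9, -0.0]
finger_gap: 34.1
at [620.3   5.8  85.6] yaw 1.441 shift cm [-0.04 -0.08  2.76] spin None t 21.18 gap 34.3
```

View pics/w10.png

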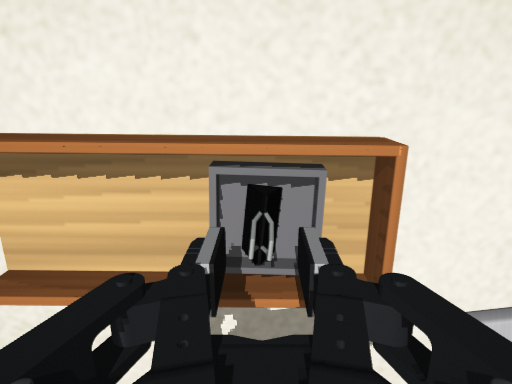

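View pics/s10.png

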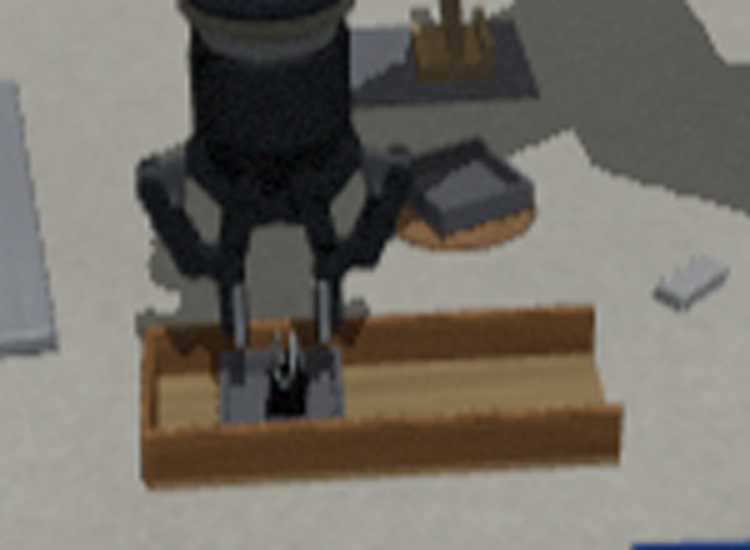

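```bash
python3 -m crank '[{"linear":[0,0,1.4],"spin":0},{"linear":[0,-0.05,1.3],"spin":0},{"linear":[0,0,0],"spin":0},{"linear":[0,0,0],"spin":0}]'
python3 - <<'E'
from h import *
st,c,im=snap("wrist","w11.png",(180,130,170,180),3.3)
go([619.5,5.5,58])
print(px(c,[[619.5,5.5,58],[619.5,5.5,35]]))
E
```

```text
clock: 21.68
eef_pos: [619.4, 5.6, 57.8]
tool_rot: [3.142, -0.0, 1.441]
contact_force: [-0.7, -0.8, 0.4]
finger_gap: 33.8
at [619.5   5.6  58.1] yaw 1.441 shift cm [-0.01  0.    0.01] spin None t 21.73 gap 33.8
[[261.83000451 272.78453003]
 [261.73500137 247.035731  ]]
```

View pics/w11.png

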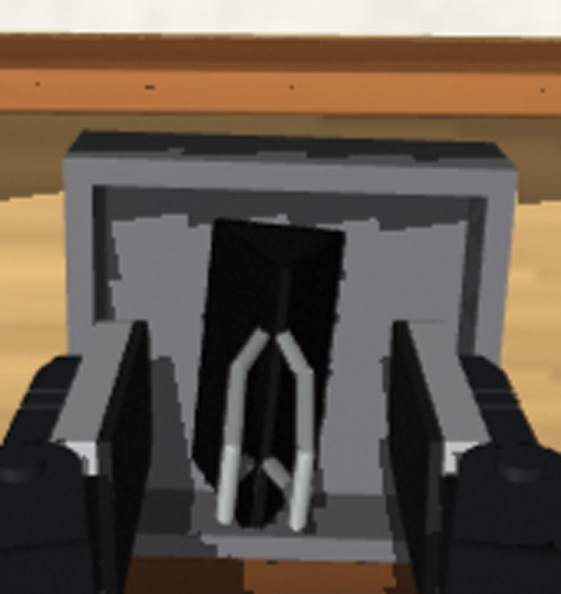

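```bash
python3 -m crank '[{"linear":[0,0,0],"spin":0.1},{"linear":[0,0,0],"spin":0}]'
python3 -m crank '[{"linear":[0,0,0],"spin":0},{"linear":[0,0,0],"spin":0},{"linear":[0,0,0],"spin":0},{"linear":[0,0,0],"spin":0},{"linear":[0,0,0],"spin":0},{"linear":[0,0,0],"spin":0}]' 1 25
python3 - <<'E'
from h import *
st,c,im=snap("wrist","w12.png",(180,130,170,180),3.3)
go([619.5,5.5,58])
E
```

```text
clock: 21.98
eef_pos: [619.5, 5.6, 58.2]
tool_rot: [3.141, -0.0, 1.341]
contact_force: [0.8, 0.4, 0.9]
finger_gap: 34.2
clock: 22.72
eef_pos: [619.4, 5.6, 58.0]
tool_rot: [3.141, -0.0, 1.341]
contact_force: [0.5, 0.9, 4.3]
finger_gap: 11.0
at [619.4   5.6  58. ] yaw 1.341 shift cm [-0.01  0.01 -0.  ] spin None t 22.77 gap 10.8
```

View pics/w12.png

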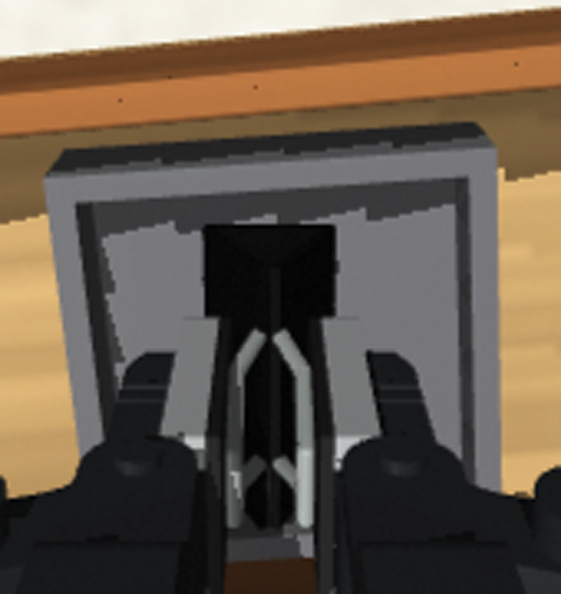

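```bash
python3 -m crank '[{"linear":[0,0,-1],"spin":0},{"linear":[0,0,-2],"spin":0},{"linear":[0,0,-4],"spin":0},{"linear":[0,0,-4],"spin":0},{"linear":[0,0,-4],"spin":0},{"linear":[0,0,0],"spin":0}]'
python3 - <<'E'
from h import *
go([480,350,215],3.04)
snap("side","s12.png",(170,120,150,110),5)
E
```

```text
clock: 23.52
eef_pos: [620.6, 5.6, 212.4]
tool_rot: [3.135, -0.001, 1.341]
contact_force: [0.0, -0.3, 0.3]
finger_gap: 11.0
at [620.6   5.6 212.4] yaw 1.341 shift cm [ 30.33 -21.54  -0.38] spin -1.699 t 23.52 gap 11.0
```

View pics/s12.png

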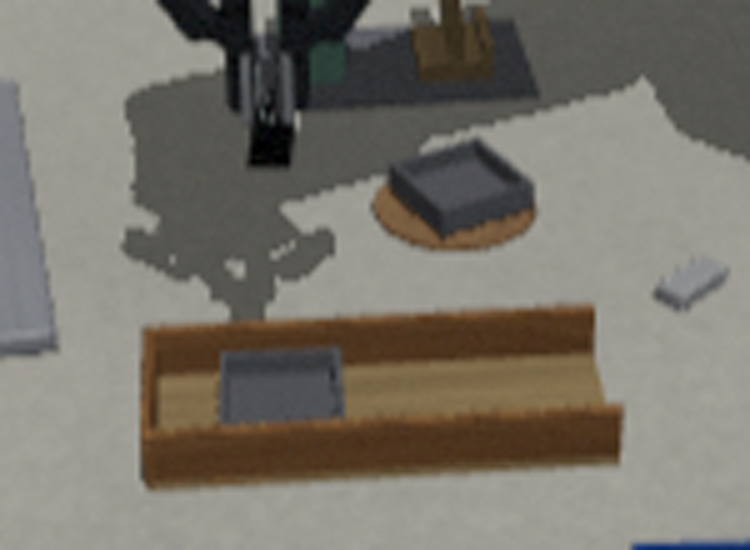

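Clip is held, tray empty. Spin, then translate to the dish.

```bash
python3 -m crank '[{"linear":[3,-2.15,0],"spin":0},{"linear":[3,-2.15,0],"spin":0},{"linear":[4,-2.8,0],"spin":0},{"linear":[4,-2.8,0],"spin":0},{"linear":[4,-2.8,0],"spin":0},{"linear":[4,-2.8,0],"spin":0},{"linear":[4,-2.8,0],"spin":0},{"linear":[3,-2.15,0],"spin":0},{"linear":[1.3,-1.1,0],"spin":0}]'
python3 -m crank '[{"linear":[0,0,0],"spin":-0.17},{"linear":[0,0,0],"spin":-0.17},{"linear":[0,0,0],"spin":-0.17},{"linear":[0,0,0],"spin":-0.17},{"linear":[0,0,0],"spin":-0.17},{"linear":[0,0,0],"spin":-0.17},{"linear":[0,0,0],"spin":-0.17},{"linear":[0,0,0],"spin":-0.17},{"linear":[0,0,0],"spin":-0.17},{"linear":[0,0,0],"spin":-0.17},{"linear":[0,0,0],"spin":0},{"linear":[0,0,0],"spin":0}]'
python3 - <<'E'
from h import *
st,c,im=snap("wrist","w13.png",None,1.5)
print(ctrl.tip_of("wrist","funnel_station"),ctrl.tip_of("wrist","clip_b"))
go([480,350,215],3.04); print(st["joint_pos"])
E
```

```text
clock: 24.7
eef_pos: [477.3, 351.0, 206.9]
tool_rot: [-3.14, 0.001, 1.342]
contact_force: [-0.2, -0.1, 0.4]
finger_gap: 10.8
clock: 26.2
eef_pos: [478.6, 349.4, 207.5]
tool_rot: [-3.141, -0.0, 3.037]
contact_force: [-0.7, 0.1, 0.4]
finger_gap: 11.2
[] [{'at': [261.1, 235.2], 'score': 0.89}, {'at': [229.4, 185.7], 'score': 0.77}, {'at': [308.0, 187.0], 'score': 0.64}]
at [478.6 349.7 207.7] yaw 3.039 shift cm [-0.14  0.05 -0.73] spin -0.001 t 26.35 gap 10.7
[ 5.52131289e-01  4.79571658e-01  1.58578707e+00 -7.43307625e-05
  1.07687977e+00 -9.13752036e-01]
```

View pics/w13.png

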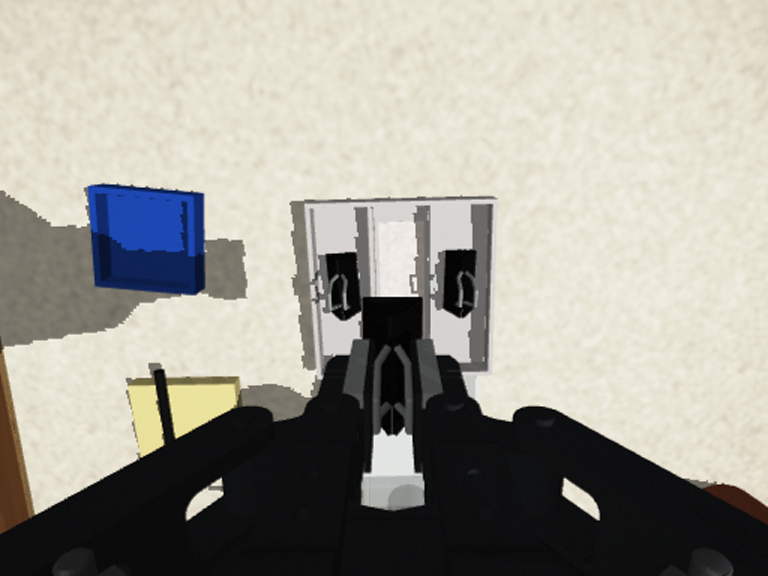

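Run:
```python
from h import *
c=cam("wrist")
f=lambda a:np.array(a)/1.5
print("top",w(c,f([[304,203],[496,197],[490,373],[317,373]]),18).round(1))
print("dividers near ends top",w(c,f([[373,204],[427,203]]),18).round(1), "far",w(c,f([[373,296],[427,330]]),18).round(1))
print("liner",w(c,f([[379,222],[414,222],[415,296]]),3).round(1))
print("clips",w(c,[[229.4,185.7],[308,187]],3).round(1), w(c,f([[340,305],[460,305]]),23).round(1))
```

```text
top [[441.6 298.9  18. ]
 [450.  417.6  18. ]
 [569.1 408.1  18. ]
 [557.  290.4  18. ]]
dividers near ends top [[446.5 341.4  18. ]
 [449.3 374.8  18. ]] far [[506.  334.7  18. ]
 [533.3 367.8  18. ]]
liner [[460.4 343.3   3. ]
 [462.8 366.2   3. ]
 [513.7 362.3   3. ]]
clips [[496.4 315.5   3. ]
 [505.9 395.    3. ]] [[508.4 313.2  23. ]
 [516.3 390.3  23. ]]
```

```bash
python3 - <<'E'
from h import *
go([501,353.6,90],3.06)
E
python3 -m crank '[{"linear":[0,0,0],"spin":-0.02},{"linear":[-1.1,0.2,0],"spin":0},{"linear":[-1.1,0.2,2],"spin":0},{"linear":[0,0,4],"spin":0},{"linear":[0,0,4],"spin":0},{"linear":[0,0,1.5],"spin":0},{"linear":[0,0,0],"spin":0},{"linear":[0,0,0],"spin":0}]'
python3 - <<'E'
from h import *
st,c,im=snap("wrist","w14.png",(100,40,320,240),2.4)
snap("side","s14.png",(220,230,150,110),5)
go([501,353.6,46.5],3.06)
E
```

```text
at [478.6 349.7 207.7] yaw 3.039 shift cm [-2.19  0.62 11.77] spin -0.021 t 26.35 gap 10.7
clock: 27.35
eef_pos: [501.7, 352.5, 94.4]
tool_rot: [3.14, 0.002, 3.061]
contact_force: [0.2, -1.0, -1.5]
finger_gap: 10.9
at [501.5 352.4  94.3] yaw 3.061 shift cm [0.07 0.11 4.78] spin 0.001 t 27.45 gap 10.8
```

View pics/w14.png

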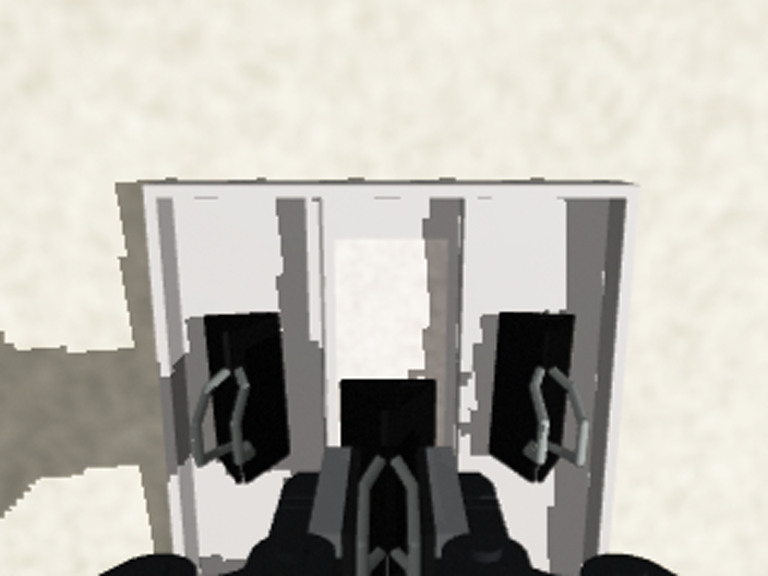

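View pics/s14.png

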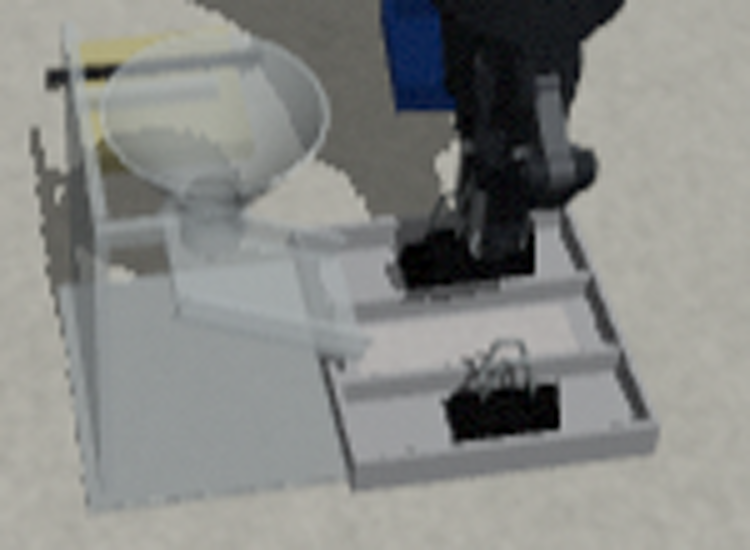

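```bash
python3 -m crank '[{"linear":[0.05,0.13,1.5],"spin":0},{"linear":[0,0,1.5],"spin":0},{"linear":[0,0,0.8],"spin":0},{"linear":[0,0,0.5],"spin":0},{"linear":[0,0,0.3],"spin":0},{"linear":[0,0,0],"spin":0},{"linear":[0,0,0],"spin":0}]'
python3 - <<'E'
from h import *
snap("side","s15.png",(220,230,150,110),5)
go([501,353.6,46],3.06)
E
```

```text
clock: 28.32
eef_pos: [500.6, 353.4, 47.1]
tool_rot: [3.141, 0.0, 3.061]
contact_force: [-0.1, 0.1, 0.1]
finger_gap: 10.7
at [500.6 353.4  47.1] yaw 3.061 shift cm [-0.04  0.02  0.11] spin 0.001 t 28.38 gap 11.4
```

View pics/s15.png

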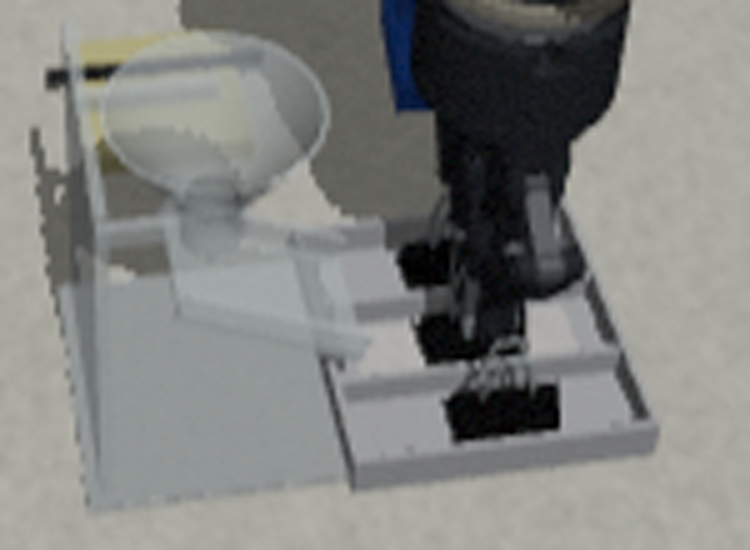

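```bash
python3 -m crank '[{"linear":[0,0,0.1],"spin":0},{"linear":[0,0,0],"spin":0}]'
python3 -m crank '[{"linear":[0,0,0],"spin":0},{"linear":[0,0,0],"spin":0},{"linear":[0,0,0],"spin":0},{"linear":[0,0,0],"spin":0}]' 0.45
python3 -m crank '[{"linear":[0,0,-1],"spin":0},{"linear":[0,0,-2],"spin":0},{"linear":[0,0,-4],"spin":0},{"linear":[0,0,-4],"spin":0},{"linear":[0,0,-3],"spin":0},{"linear":[0,0,0],"spin":0}]'
python3 - <<'E'
from h import *
snap("side","s16.png",(220,230,150,110),5)
st,c,im=snap("wrist","w16.png",(100,40,320,240),2.4)
go([622,4,150],np.pi/2-0.135)
E
```

```text
clock: 28.62
eef_pos: [500.5, 353.4, 46.0]
tool_rot: [3.141, 0.0, 3.061]
contact_force: [-0.2, -0.5, 0.7]
finger_gap: 11.0
clock: 29.12
eef_pos: [500.4, 353.3, 45.8]
tool_rot: [-3.142, -0.0, 3.061]
contact_force: [0.2, -0.8, 0.4]
finger_gap: 23.5
clock: 29.88
eef_pos: [501.4, 354.0, 189.7]
tool_rot: [3.138, 0.005, 3.061]
contact_force: [-0.1, -0.0, -0.3]
finger_gap: 23.7
at [500.3 353.3 186.4] yaw 3.061 shift cm [-14.95 -33.83   3.64] spin 1.625 t 29.98 gap 23.5
```

View pics/s16.png

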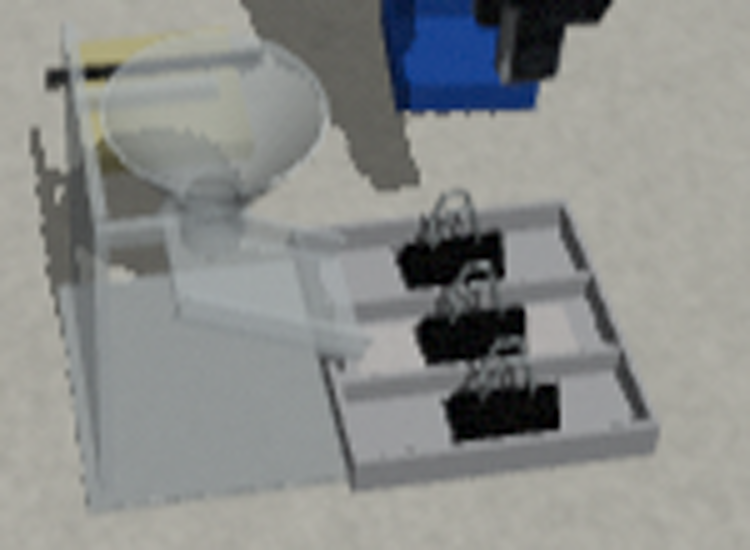

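View pics/w16.png

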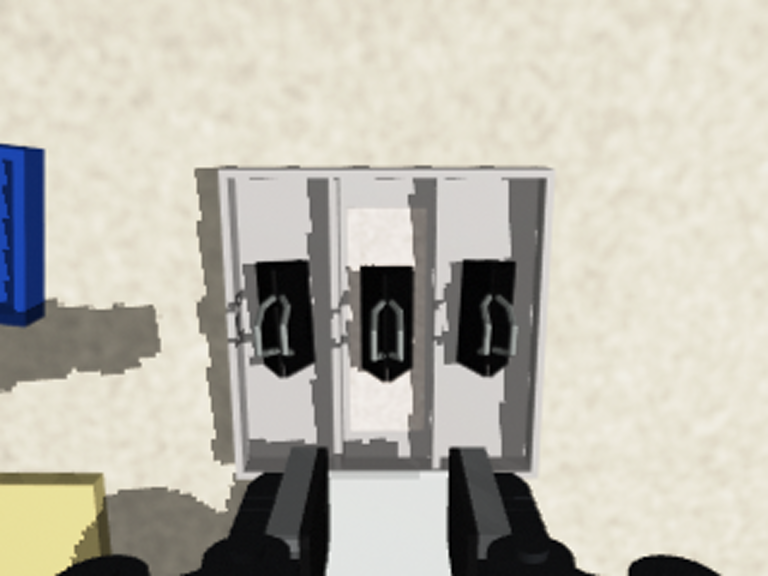

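```bash
python3 -m crank '[{"linear":[0,-3,0],"spin":0},{"linear":[0,-4,0],"spin":0},{"linear":[0,-4,0],"spin":0},{"linear":[-1.5,-4,0],"spin":0},{"linear":[-2.5,-4,0],"spin":0},{"linear":[-3,-4,0],"spin":0},{"linear":[-3,-4,0],"spin":0},{"linear":[-3,-4,0],"spin":0},{"linear":[-2,-2.9,0],"spin":0},{"linear":[0,0,0],"spin":0}]'
python3 -m crank '[{"linear":[0,0,0],"spin":0.17},{"linear":[0,0,0],"spin":0.17},{"linear":[0,0,0],"spin":0.17},{"linear":[0,0,0],"spin":0.17},{"linear":[0,0,0],"spin":0.17},{"linear":[0,0,0],"spin":0.17},{"linear":[0,0,0],"spin":0.17},{"linear":[0,0,0],"spin":0.17},{"linear":[0,0,0],"spin":0.17},{"linear":[0,0,0],"spin":0.11},{"linear":[0,0,0],"spin":0},{"linear":[0,0,0],"spin":0}]' -0.85
python3 - <<'E'
from h import *
st,c,im=snap("wrist","w17.png",None,1.5)
print(ctrl.look_for("wrist","clip_tray"),ctrl.tip_of("wrist","clip_tray"))
go([622,4,150],np.pi/2-0.14)
E
```

```text
clock: 31.22
eef_pos: [622.8, 1.4, 184.6]
tool_rot: [-3.141, -0.002, 3.058]
contact_force: [-0.1, -0.1, -0.5]
finger_gap: 23.5
clock: 32.72
eef_pos: [622.2, 3.8, 185.5]
tool_rot: [-3.141, -0.0, 1.424]
contact_force: [0.3, 0.3, 0.8]
finger_gap: 79.3
[{'rect': [223.3, 136.6, 75.9, 77.4], 'score': 0.81}, {'rect': [2.2, 1.8, 58.6, 13.5], 'score': 0.76}] [{'at': [257.4, 169.3], 'score': 0.89}]
at [622.4   3.5 185.7] yaw 1.422 shift cm [ 0.04 -0.05  3.57] spin -0.009 t 32.88 gap 79.2
```

View pics/w17.png

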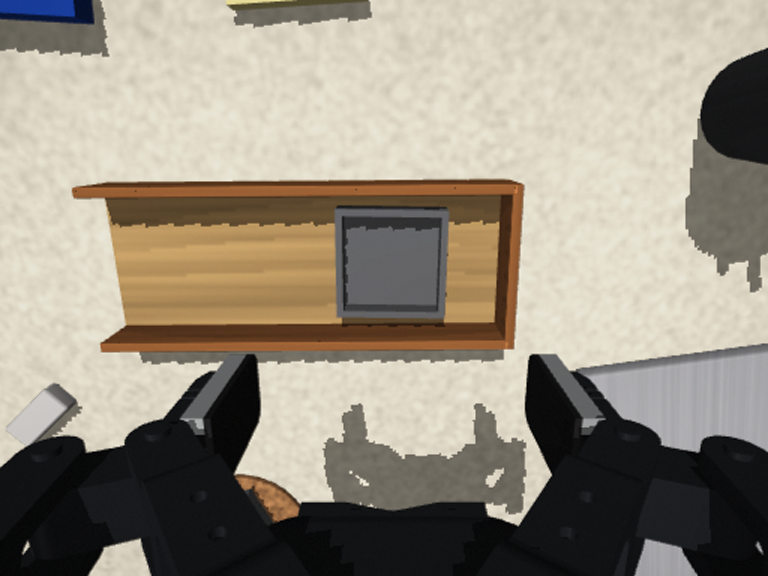

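Run:
```python
from h import *
c=cam("wrist")
f=lambda a:np.array(a)/1.5
T=w(c,f([[336,208],[448,209],[445,318],[336,314]]),28); print(T.round(1),T.mean(0))
print("backwall inner top",w(c,f([[499,193],[497,330]]),36).round(1))
```

```text
[[596.4  40.7  28. ]
 [658.   31.   28. ]
 [648.7 -32.8  28. ]
 [585.2 -20.8  28. ]] [622.07048358   4.51307731  28.        ]
backwall inner top [[685.3  36.7  36. ]
 [677.1 -41.6  36. ]]
```

Run:
```python
from h import *
p=ctrl.camera_params("wrist"); M=np.linalg.inv(p["mount"])
for gap in (23.5,79.3):
  for z in (10,15,20,25):
    q=p["mtx"]@(M@[11,gap/2,z,1])[:3]; print(gap,z,(q[:2]/q[2]).round(1))
```

```text
23.5 10 [289.5 236.7]
23.5 15 [288.5 231.9]
23.5 20 [287.6 227.4]
23.5 25 [286.8 223.2]
79.3 10 [355.8 236.7]
79.3 15 [352.6 231.9]
79.3 20 [349.7 227.4]
79.3 25 [346.9 223.2]
```

```bash
python3 -m crank '[{"linear":[0.1,-0.05,3],"spin":0},{"linear":[0,0,4],"spin":0},{"linear":[0,0,4],"spin":0},{"linear":[0,0,2.2],"spin":0},{"linear":[0,0,0],"spin":0},{"linear":[0,0,0],"spin":0}]' -0.73
python3 - <<'E'
from h import *
st,c,im=snap("wrist","w18.png")
go([622,4.5,29])
snap("side","s18.png",(170,120,150,110),5)
E
```

```text
clock: 33.62
eef_pos: [622.8, 4.4, 54.9]
tool_rot: [3.14, -0.0, 1.421]
contact_force: [0.5, -0.3, -0.1]
finger_gap: 74.0
at [622.9   4.4  55.2] yaw 1.421 shift cm [-0.   -0.1   2.61] spin None t 33.67 gap 73.5
```

View pics/w18.png

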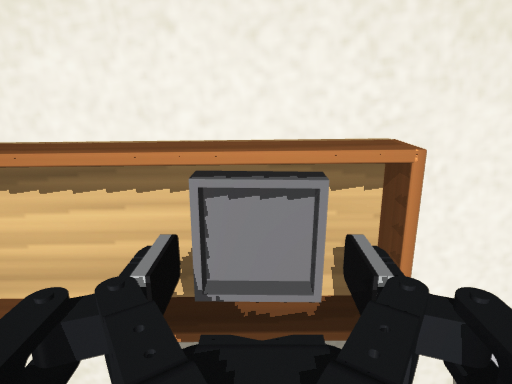

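View pics/s18.png

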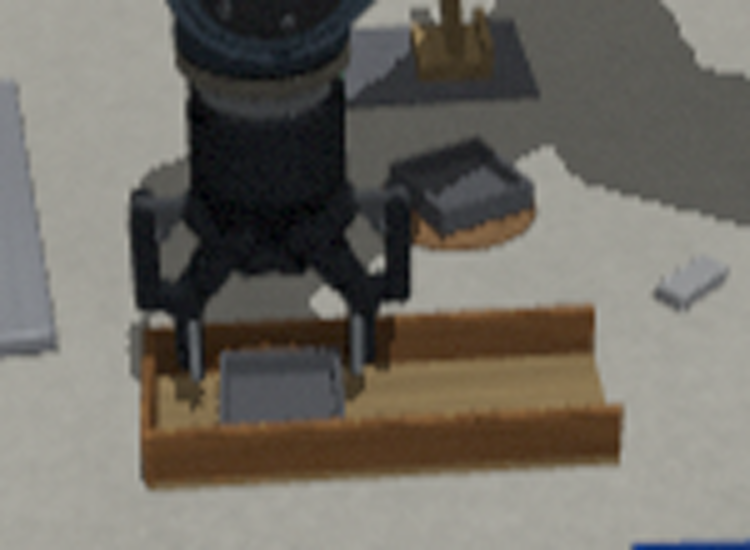

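```bash
python3 -m crank '[{"linear":[0,-0.08,1],"spin":0},{"linear":[0,0,0.8],"spin":0},{"linear":[0,0,0.4],"spin":0},{"linear":[0,0,0],"spin":0}]'
python3 -m crank '[{"linear":[0,0,0.35],"spin":0},{"linear":[0,0,0],"spin":0}]'
python3 - <<'E'
from h import *
st,c,im=snap("wrist","w19.png")
go([622,4.5,29])
snap("side","s19.png",(170,120,150,110),5)
E
```

```text
clock: 34.22
eef_pos: [621.2, 4.5, 31.3]
tool_rot: [-3.141, 0.0, 1.421]
contact_force: [-0.2, -0.7, 0.3]
finger_gap: 73.3
clock: 34.48
eef_pos: [621.3, 4.5, 28.1]
tool_rot: [-3.141, 0.0, 1.421]
contact_force: [0.1, 0.1, 0.7]
finger_gap: 74.0
at [621.4   4.5  28.3] yaw 1.421 shift cm [ 0.01  0.06 -0.07] spin None t 34.52 gap 73.6
```

View pics/s19.png

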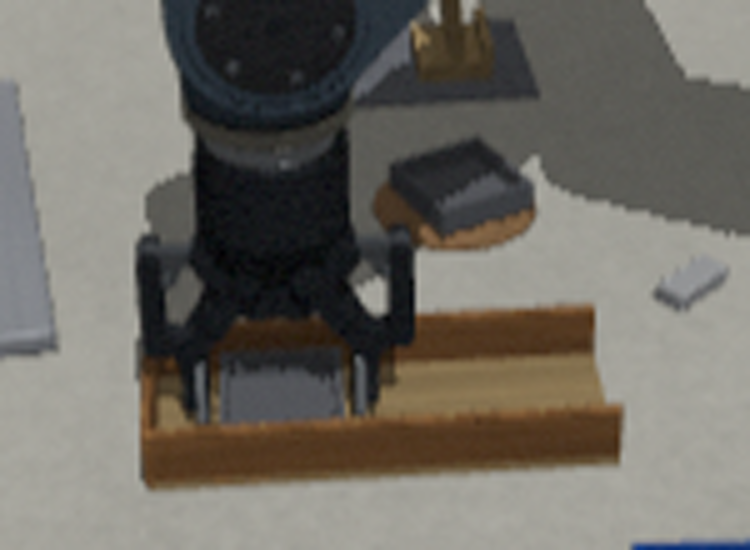

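```bash
python3 -m crank '[{"linear":[0,0.03,0],"spin":0},{"linear":[0,0,0],"spin":0},{"linear":[0,0,0],"spin":0},{"linear":[0,0,0],"spin":0},{"linear":[0,0,0],"spin":0},{"linear":[0,0,0],"spin":0}]' 1 30
python3 -m crank '[{"linear":[0,0,-0.5],"spin":0},{"linear":[0,0,-1],"spin":0},{"linear":[0,0,-2],"spin":0},{"linear":[0,0,-4],"spin":0},{"linear":[0,0,-4],"spin":0},{"linear":[0,0,0],"spin":0},{"linear":[0,0,0],"spin":0}]'
python3 - <<'E'
from h import *
st,c,im=snap("wrist","w20.png")
go([500,-180,146])
snap("side","s20.png",(170,90,150,110),5)
E
```

```text
clock: 35.33
eef_pos: [621.9, 4.4, 28.6]
tool_rot: [3.141, -0.0, 1.421]
contact_force: [-0.1, 0.2, 5.7]
finger_gap: 63.1
clock: 36.2
eef_pos: [621.4, 4.5, 143.4]
tool_rot: [-3.141, -0.0, 1.421]
contact_force: [0.3, -0.2, -2.1]
finger_gap: 63.6
at [621.2   4.5 142.8] yaw 1.421 shift cm [-20.05  -9.22  -0.31] spin None t 36.25 gap 63.0
```

View pics/s20.png

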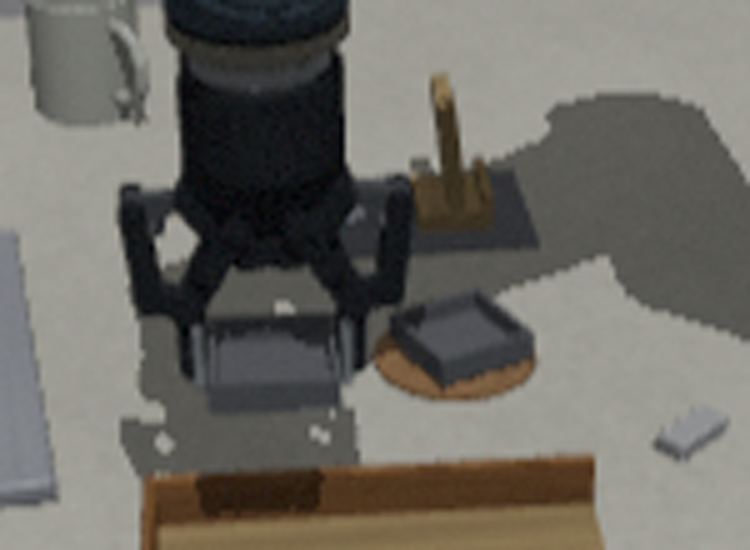

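View pics/w20.png

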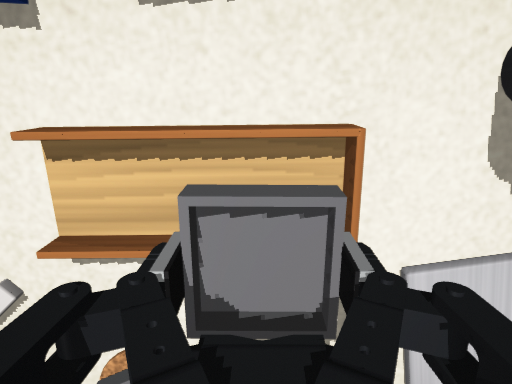

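Run:
```python
from h import *
im=cv2.imread("pics/wrist0.png"); cv2.imwrite("pics/w0c.png",cv2.resize(im[250:350,150:270],None,fx=5,fy=5,interpolation=cv2.INTER_CUBIC))
```

```text
(no output)
```

View pics/w0c.png

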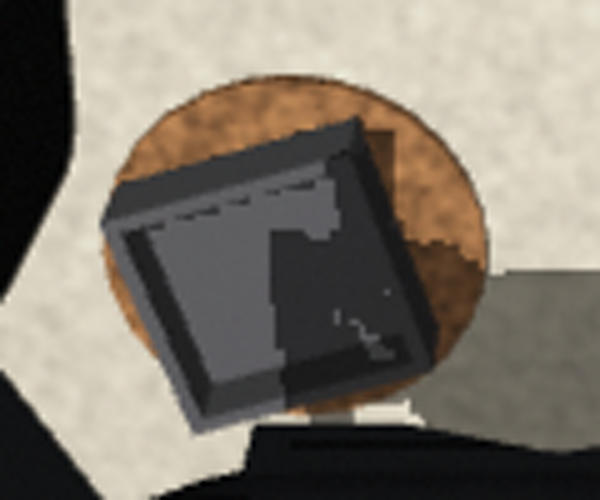

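Run:
```python
from h import *
st={"eef_pos":np.array([549.8,0,256.0]),"tool_rot":np.array([-3.141,0,1.571])}
c=cam("wrist",st)
P=np.array([[104,222],[356,150],[432,370],[195,432]])/5+[150,250]
T=w(c,P,27)[:,:2]; print(T.round(1),T.mean(0))
for i in range(4):
  d=T[(i+1)%4]-T[i]; print(np.linalg.norm(d).round(1),np.arctan2(d[1],d[0]).round(3))
```

```text
[[ 440.6 -163.8]
 [ 502.1 -144.1]
 [ 518.9 -205.7]
 [ 459.1 -224.1]] [ 480.17238332 -184.45022487]
64.5 0.31
63.9 -1.303
62.6 -2.844
63.1 1.867
```

Run:
```python
from h import *
go([501,-256,160],1.86)
```

```text
at [621.1   4.5 142.4] yaw 1.421 shift cm [-27.55  -7.99  -1.74] spin -0.439 t 36.3 gap 63.0
```

```bash
python3 -m crank '[{"linear":[-2,-0.6,-1],"spin":0},{"linear":[-3.5,-1,-0.8],"spin":0},{"linear":[-4,-1.2,0],"spin":0},{"linear":[-4,-1.2,0],"spin":0},{"linear":[-4,-1.2,0],"spin":0},{"linear":[-4,-1.2,0],"spin":0},{"linear":[-4,-1,0],"spin":0},{"linear":[-2,-0.6,0],"spin":-0.11},{"linear":[0,0,0],"spin":-0.11},{"linear":[0,0,0],"spin":-0.11},{"linear":[0,0,0],"spin":-0.11},{"linear":[0,0,0],"spin":0}]'
python3 -m crank '[{"linear":[0,0,0],"spin":0},{"linear":[0,0,0],"spin":0}]'
python3 - <<'E'
from h import *
st,c,im=snap("wrist","w21.png",None,1.5)
print(ctrl.look_for("wrist","spare_tray"),ctrl.tip_of("wrist","spare_tray"))
go([501,-256,160],1.86)
print(px(c,[480.2,-184.5,27]))
E
```

```text
clock: 37.8
eef_pos: [500.8, -256.0, 161.3]
tool_rot: [-3.141, -0.0, 1.86]
contact_force: [-0.5, 0.3, -0.7]
finger_gap: 63.2
clock: 38.05
eef_pos: [501.4, -255.6, 161.3]
tool_rot: [-3.141, -0.0, 1.859]
contact_force: [0.2, -0.7, -0.8]
finger_gap: 63.4
[{'rect': [214.3, 39.8, 89.3, 91.1], 'score': 0.66}, {'rect': [118.1, 235.1, 47.7, 134.7], 'score': 0.63}] [{'at': [257.8, 85.8], 'score': 0.8}]
at [ 501.5 -255.5  161.3] yaw 1.86 shift cm [-0.04 -0.06  0.13] spin 0.0 t 38.2 gap 63.2
[[261.24772238  86.5194731 ]]
```

View pics/w21.png

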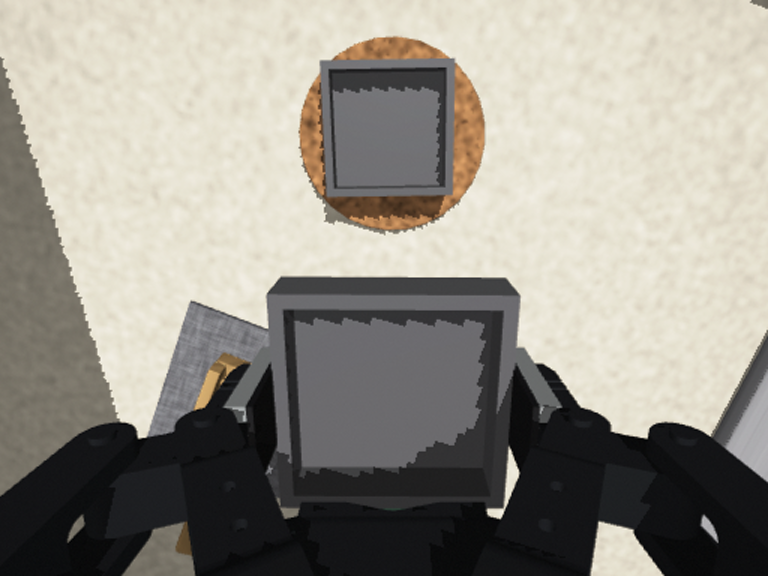

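Run:
```python
from h import *
st=ctrl.read_state(); c=cam("wrist",st)
f=lambda a:np.array(a)/1.5
for P,z in (([[321,60],[455,58],[451,195],[327,196]],27),([[268,295],[520,296],[505,505],[280,502]],st["eef_pos"][2]-0.5)):
  T=w(c,f(P),z)[:,:2]; print(T.round(1),T.mean(0).round(1))
  for i in range(4):
    d=T[(i+1)%4]-T[i]; print(np.linalg.norm(d).round(1),(np.arctan2(d[1],d[0])%(np.pi/2)).round(3))
```

```text
[[ 439.2 -163.8]
 [ 499.5 -144.9]
 [ 518.  -206.1]
 [ 458.  -224.6]] [ 478.7 -184.8]
63.1 0.304
63.9 0.293
62.8 0.298
63.6 0.299
[[ 462.6 -234.1]
 [ 523.2 -216.3]
 [ 541.2 -276. ]
 [ 479.5 -293.3]] [ 501.6 -254.9]
63.1 0.286
62.4 0.292
64.0 0.274
61.6 0.278
```

Run:
```python
from h import *
go([479.2,-185.1,75],1.868)
```

```text
at [ 501.5 -255.5  161.3] yaw 1.86 shift cm [ 7.38 -0.13  8.63] spin -0.008 t 38.2 gap 63.2
```

```bash
python3 -m crank '[{"linear":[2.4,-0.13,0],"spin":-0.01},{"linear":[3,0,0],"spin":0},{"linear":[2,0,2],"spin":0},{"linear":[0,0,3],"spin":0},{"linear":[0,0,2.6],"spin":0},{"linear":[0,0,1],"spin":0},{"linear":[0,0,0],"spin":0},{"linear":[0,0,0],"spin":0}]'
python3 - <<'E'
from h import *
snap("side","s22.png",(210,110,100,80),7)
snap("wrist","w22.png")
go([479.2,-185.1,44.5],1.868)
E
```

```text
clock: 39.2
eef_pos: [479.1, -185.4, 76.2]
tool_rot: [3.141, 0.001, 1.871]
contact_force: [-0.6, 0.4, -1.4]
finger_gap: 63.3
at [ 479.1 -185.3   76.1] yaw 1.871 shift cm [0.02 0.02 3.16] spin 0.003 t 39.3 gap 63.3
```

View pics/s22.png

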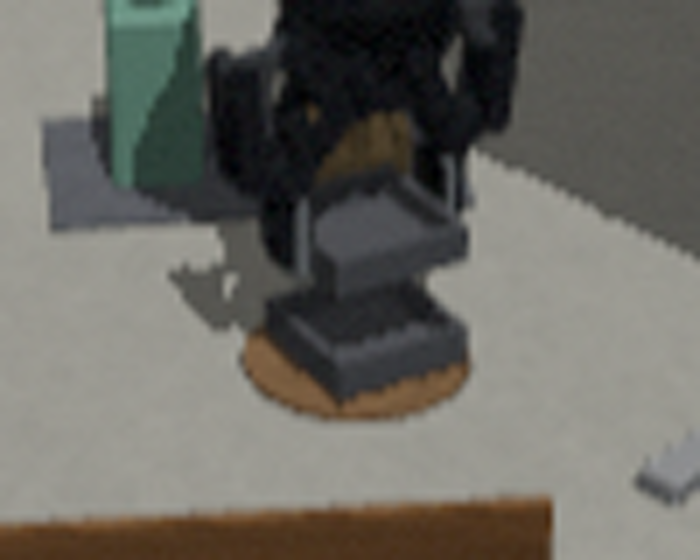

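View pics/w22.png

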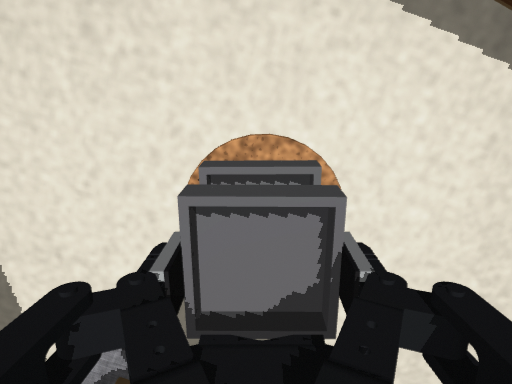

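```bash
python3 -m crank '[{"linear":[0,0.02,1],"spin":0},{"linear":[0,0,1],"spin":0},{"linear":[0,0,0.6],"spin":0},{"linear":[0,0,0.3],"spin":0},{"linear":[0,0,0],"spin":0},{"linear":[0,0,0],"spin":0}]'
python3 -m crank '[{"linear":[0,0,0.15],"spin":0},{"linear":[0,0,0.1],"spin":0},{"linear":[0,0,0],"spin":0}]'
python3 - <<'E'
from h import *
snap("side","s23.png",(210,110,100,80),7)
snap("wrist","w23.png")
go([479.2,-185.1,44.5],1.868)
E
```

```text
clock: 40.05
eef_pos: [479.0, -185.1, 46.4]
tool_rot: [3.141, 0.0, 1.871]
contact_force: [-0.5, 0.3, -0.2]
finger_gap: 63.5
clock: 40.42
eef_pos: [479.0, -185.3, 45.2]
tool_rot: [3.141, 0.001, 1.871]
contact_force: [-6.6, 2.0, 22.1]
finger_gap: 63.7
at [ 479.  -185.3   45.3] yaw 1.871 shift cm [0.01 0.02 0.08] spin 0.003 t 40.52 gap 63.3
```

View pics/s23.png

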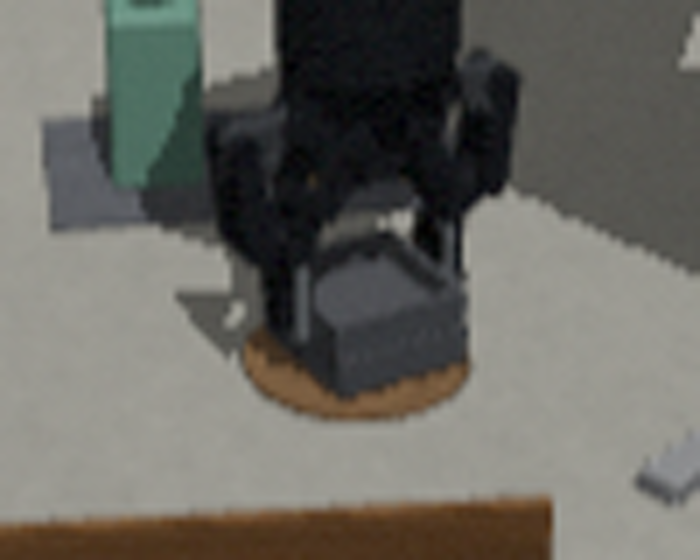

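View pics/w23.png

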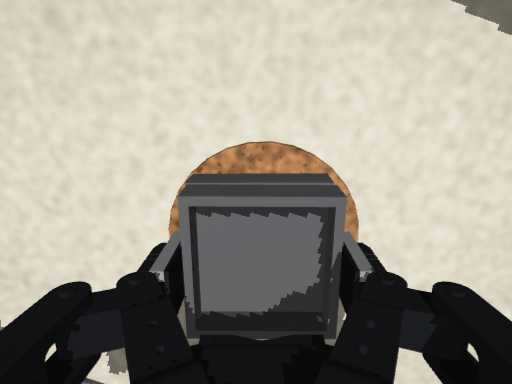

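```bash
python3 -m crank '[{"linear":[0,0,0],"spin":0},{"linear":[0,0,0],"spin":0},{"linear":[0,0,0],"spin":0},{"linear":[0,0,0],"spin":0}]' -0.73
python3 -m crank '[{"linear":[0,0,-1],"spin":0},{"linear":[0,0,-2],"spin":0},{"linear":[0,0,-4],"spin":0},{"linear":[0,0,-4],"spin":0},{"linear":[0,0,0],"spin":0}]'
python3 - <<'E'
from h import *
snap("side","s24.png",(210,110,100,80),7)
st,c,im=snap("wrist","w24.png",(150,80,220,170),3.5)
print(px(c,[479.2,-185.1,44]))
go([535,-379.4,160],3.011)
E
```

```text
clock: 41.02
eef_pos: [478.8, -185.0, 43.7]
tool_rot: [-3.141, -0.0, 1.871]
contact_force: [0.7, -0.1, -0.1]
finger_gap: 73.8
clock: 41.65
eef_pos: [480.1, -185.6, 157.0]
tool_rot: [3.137, 0.004, 1.871]
contact_force: [0.0, -0.5, 0.2]
finger_gap: 74.1
[[260.86420033 191.99720596]]
at [ 478.7 -185.   154. ] yaw 1.871 shift cm [-20.24  -0.37  -0.6 ] spin -1.14 t 41.75 gap 74.0
```

View pics/s24.png

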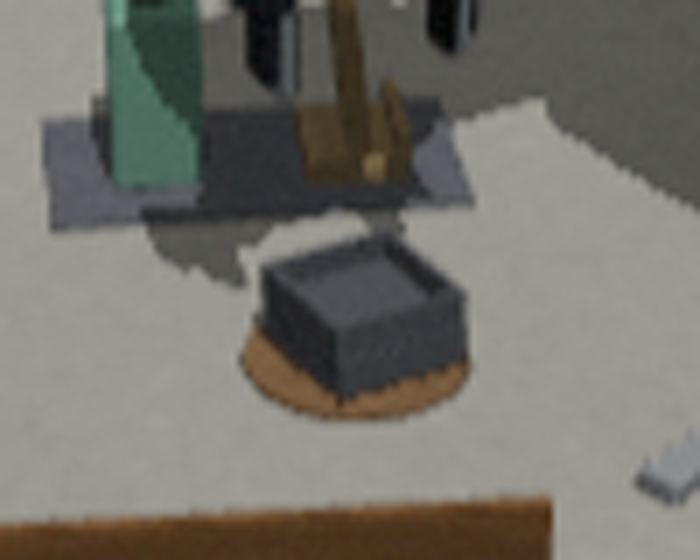

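View pics/w24.png

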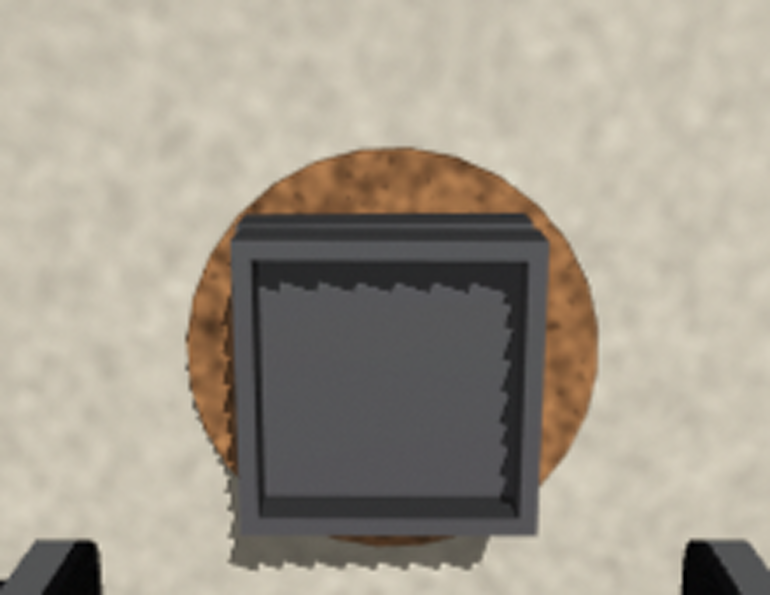

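```bash
python3 -m crank '[{"linear":[-2.2,-0.37,-0.6],"spin":0},{"linear":[-4,0,0],"spin":0},{"linear":[-4,0,0],"spin":0},{"linear":[-4,0,0],"spin":0},{"linear":[-4,0,0],"spin":0},{"linear":[-2,0,0],"spin":0},{"linear":[0,0,0],"spin":0}]' -1
python3 -m crank '[{"linear":[0,0,0],"spin":-0.17},{"linear":[0,0,0],"spin":-0.17},{"linear":[0,0,0],"spin":-0.17},{"linear":[0,0,0],"spin":-0.17},{"linear":[0,0,0],"spin":-0.17},{"linear":[0,0,0],"spin":-0.17},{"linear":[0,0,0],"spin":-0.12},{"linear":[0,0,0],"spin":0},{"linear":[0,0,0],"spin":0}]'
python3 - <<'E'
from h import *
st,c,im=snap("wrist","w25.png")
go([535,-379.4,77.2],3.011)
E
```

```text
clock: 42.62
eef_pos: [534.4, -380.9, 158.6]
tool_rot: [-3.141, -0.001, 1.869]
contact_force: [-0.5, 0.4, 0.2]
finger_gap: 85.4
clock: 43.75
eef_pos: [534.8, -378.9, 159.6]
tool_rot: [3.141, -0.0, 3.008]
contact_force: [-0.5, -1.2, -0.6]
finger_gap: 85.4
at [ 534.8 -378.9  159.6] yaw 3.009 shift cm [-0.03 -0.05  8.24] spin -0.002 t 43.8 gap 85.2
```

View pics/w25.png

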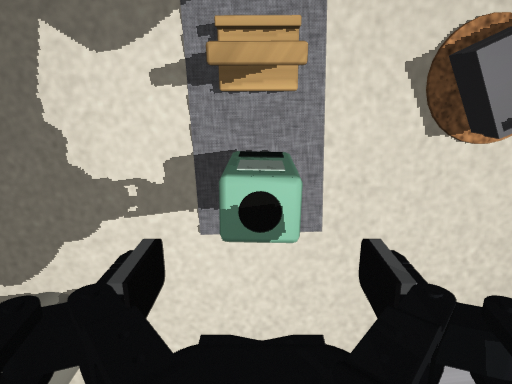

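```bash
python3 -m crank '[{"linear":[0,0,2.5],"spin":0},{"linear":[0,0,3],"spin":0},{"linear":[0,-0.05,2],"spin":0},{"linear":[0,0,0.75],"spin":0},{"linear":[0,0,0],"spin":0},{"linear":[0,0,0],"spin":0}]'
python3 -m crank '[{"linear":[0,0,0],"spin":0},{"linear":[0,0,0],"spin":0},{"linear":[0,0,0],"spin":0},{"linear":[0,0,0],"spin":0},{"linear":[0,0,0],"spin":0},{"linear":[0,0,0],"spin":0},{"linear":[0,0,0],"spin":0}]' 1 35
python3 - <<'E'
from h import *
go([552.3,10.9,160],3.011)
E
python3 -m crank '[{"linear":[0,0,-1],"spin":0},{"linear":[0,0,-2],"spin":0},{"linear":[0,0,-2.5],"spin":0},{"linear":[0,0,-2.5],"spin":0},{"linear":[0,0,0],"spin":0}]'
python3 - <<'E'
from h import *
go([552.3,10.9,160],3.011)
E
```

```text
clock: 44.55
eef_pos: [535.4, -380.0, 78.3]
tool_rot: [-3.141, 0.001, 3.011]
contact_force: [-0.1, 0.3, -0.4]
finger_gap: 85.3
clock: 45.42
eef_pos: [535.2, -379.8, 77.9]
tool_rot: [-3.141, 0.001, 3.011]
contact_force: [-0.3, 0.9, 5.8]
finger_gap: 49.6
at [ 535.2 -379.8   77.9] yaw 3.011 shift cm [ 3.39 38.96 -8.23] spin -0.0 t 45.42 gap 49.6
clock: 46.05
eef_pos: [535.8, -380.2, 160.1]
tool_rot: [-3.139, 0.004, 3.011]
contact_force: [-0.3, -0.2, -1.7]
finger_gap: 49.5
at [ 535.8 -380.2  160.1] yaw 3.011 shift cm [ 3.46 39.   -0.09] spin -0.0 t 46.05 gap 49.5
```

```bash
python3 -m crank '[{"linear":[0,2,-0.5],"spin":0},{"linear":[0.4,4,-0.5],"spin":0},{"linear":[0.4,4,0],"spin":0},{"linear":[0.4,4,0],"spin":0},{"linear":[0.4,4,0],"spin":0},{"linear":[0.4,4,0],"spin":0},{"linear":[0.4,4,0],"spin":0},{"linear":[0.4,4,0],"spin":0},{"linear":[0.4,4,0],"spin":0},{"linear":[0.3,3,0],"spin":0},{"linear":[0.3,2,0],"spin":0},{"linear":[0,0,0],"spin":0}]'
python3 -m crank '[{"linear":[0,0,0],"spin":0},{"linear":[0,0,0],"spin":0}]'
python3 - <<'E'
from h import *
snap("wrist","w26.png")
go([552.3,10.9,80.9],3.011)
E
```

```text
clock: 47.55
eef_pos: [547.6, 13.2, 167.0]
tool_rot: [-3.142, -0.001, 3.013]
contact_force: [0.7, 0.1, -2.0]
finger_gap: 49.7
clock: 47.8
eef_pos: [548.1, 11.2, 167.2]
tool_rot: [-3.141, -0.0, 3.01]
contact_force: [0.9, 0.2, -0.6]
finger_gap: 49.9
at [548.1  11.3 167.2] yaw 3.01 shift cm [-0.42  0.02  8.63] spin -0.001 t 47.85 gap 49.8
```

View pics/w26.png

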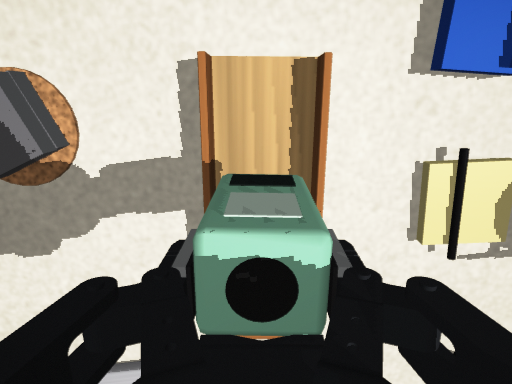

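```bash
python3 -m crank '[{"linear":[-0.4,-0.05,2],"spin":0},{"linear":[0,0,2.5],"spin":0},{"linear":[0,0,2],"spin":0},{"linear":[0,0,1.2],"spin":0},{"linear":[0,0,0.5],"spin":0},{"linear":[0,0,0.2],"spin":0},{"linear":[0,0,0],"spin":0},{"linear":[0,0,0],"spin":0}]'
python3 - <<'E'
from h import *
go([552,10.4,80.9],3.011)
E
```

```text
clock: 48.85
eef_pos: [552.2, 11.0, 83.7]
tool_rot: [3.142, 0.001, 3.011]
contact_force: [-0.3, 0.0, -1.6]
finger_gap: 50.1
at [552.2  11.   83.7] yaw 3.011 shift cm [ 0.02 -0.06  0.28] spin -0.0 t 48.85 gap 50.1
```

```bash
python3 -m crank '[{"linear":[0,-0.06,0.2],"spin":0},{"linear":[0,0,0.12],"spin":0},{"linear":[0,0,0],"spin":0}]'
python3 -m crank '[{"linear":[0,0,0],"spin":0},{"linear":[0,0,0],"spin":0},{"linear":[0,0,0],"spin":0},{"linear":[0,0,0],"spin":0}]' -1
python3 -m crank '[{"linear":[0,0,-2],"spin":0},{"linear":[0,0,-3],"spin":0},{"linear":[0,0,-3],"spin":0},{"linear":[0,0,-1],"spin":0},{"linear":[0,0,0],"spin":0}]' -1
python3 - <<'E'
from h import *
st,c,im=snap("wrist","w27.png")
for f in (ctrl.look_for,ctrl.tip_of): print(f("wrist","dispenser"))
go([445,-369.5,160],3.011)
print(px(c,[[552,10.4,96],[552,10.4,6]]))
E
```

```text
clock: 49.22
eef_pos: [552.1, 10.3, 80.8]
tool_rot: [-3.142, 0.0, 3.011]
contact_force: [-3.2, -0.6, 8.3]
finger_gap: 49.8
clock: 49.72
eef_pos: [551.9, 10.4, 80.0]
tool_rot: [-3.142, -0.0, 3.011]
contact_force: [0.2, 0.5, -0.5]
finger_gap: 85.1
clock: 50.35
eef_pos: [551.9, 10.4, 170.0]
tool_rot: [3.142, 0.0, 3.011]
contact_force: [0.6, 0.3, -0.8]
finger_gap: 85.2
[{'rect': [222.2, 149.5, 79.5, 89.7], 'score': 0.91}, {'rect': [198.5, 45.7, 136.4, 290.2], 'score': 0.61}]
[{'at': [261.6, 169.9], 'score': 0.91}]
at [551.4  10.4 168.8] yaw 3.011 shift cm [  5.59 -39.06   0.9 ] spin -0.0 t 50.5 gap 85.5
[[260.91858987 209.65033471]
 [260.93258211 174.93236411]]
```

View pics/w27.png

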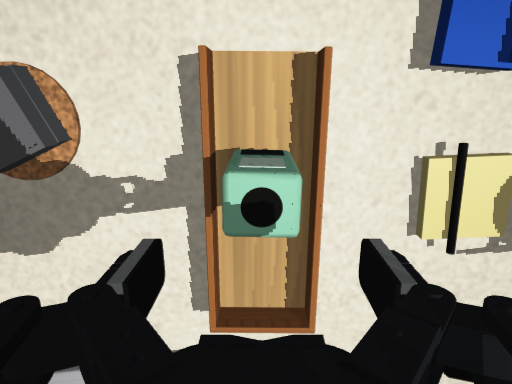

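```bash
python3 -m crank '[{"linear":[0,-2,0],"spin":0},{"linear":[0.6,-4,0],"spin":0},{"linear":[0.6,-4,0],"spin":0},{"linear":[0.6,-4,0],"spin":0},{"linear":[0.6,-4,0],"spin":0},{"linear":[0.7,-4,0],"spin":0},{"linear":[0.7,-4,0],"spin":0},{"linear":[0.7,-4,0],"spin":0},{"linear":[0.6,-4,0],"spin":0},{"linear":[0.5,-3,0.5],"spin":0},{"linear":[0,-2,0.4],"spin":0},{"linear":[0,0,0],"spin":0}]'
python3 -m crank '[{"linear":[0,0,0],"spin":0},{"linear":[0,0,0],"spin":0}]'
python3 - <<'E'
from h import *
snap("wrist","w28.png")
go([445,-369.5,71],3.011)
E
```

```text
clock: 52.0
eef_pos: [445.0, -369.9, 160.4]
tool_rot: [3.141, -0.001, 3.009]
contact_force: [-0.1, 0.7, 0.7]
finger_gap: 85.5
clock: 52.25
eef_pos: [445.9, -368.2, 161.2]
tool_rot: [3.142, 0.0, 3.012]
contact_force: [-0.3, -0.7, -0.6]
finger_gap: 85.2
at [ 445.9 -368.2  161.3] yaw 3.012 shift cm [ 0.07 -0.14  9.03] spin 0.001 t 52.3 gap 85.4
```

View pics/w28.png

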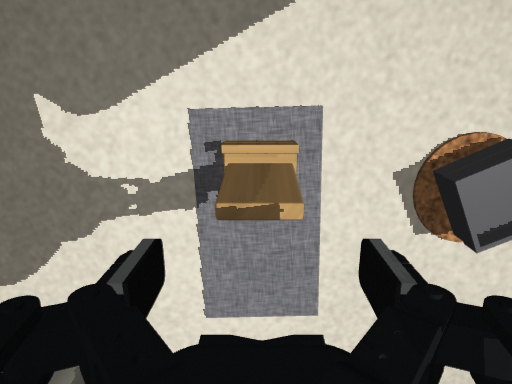

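```bash
python3 -m crank '[{"linear":[0.07,-0.14,2.5],"spin":0},{"linear":[0,0,3],"spin":0},{"linear":[0,0,2.5],"spin":0},{"linear":[0,0,1],"spin":0},{"linear":[0,0,0],"spin":0},{"linear":[0,0,0],"spin":0}]'
python3 -m crank '[{"linear":[0,0,0],"spin":0},{"linear":[0,0,0],"spin":0},{"linear":[0,0,0],"spin":0},{"linear":[0,0,0],"spin":0},{"linear":[0,0,0],"spin":0},{"linear":[0,0,0],"spin":0},{"linear":[0,0,0],"spin":0}]' 1 30
python3 -m crank '[{"linear":[0,0,-1],"spin":0},{"linear":[0,0,-2.5],"spin":0},{"linear":[0,0,-3],"spin":0},{"linear":[0,0,-2.5],"spin":0},{"linear":[0,0,0],"spin":0}]'
python3 - <<'E'
from h import *
go([490.9,20.5,160],3.011)
E
```

```text
clock: 53.05
eef_pos: [445.2, -370.5, 72.1]
tool_rot: [-3.141, 0.001, 3.011]
contact_force: [0.1, 0.0, 0.5]
finger_gap: 85.3
clock: 53.92
eef_pos: [444.9, -370.4, 71.7]
tool_rot: [-3.141, 0.001, 3.011]
contact_force: [-0.2, 0.8, 5.8]
finger_gap: 53.4
clock: 54.55
eef_pos: [445.3, -370.8, 162.9]
tool_rot: [-3.14, 0.003, 3.011]
contact_force: [-0.2, -0.1, -1.7]
finger_gap: 53.5
at [ 445.3 -370.8  162.9] yaw 3.011 shift cm [ 0.58 39.39  0.2 ] spin -0.0 t 54.55 gap 53.5
```

```bash
python3 -m crank '[{"linear":[0,2,0],"spin":0},{"linear":[0,4,0],"spin":0},{"linear":[0,4,0],"spin":0},{"linear":[0,4,0],"spin":0},{"linear":[0.1,4,0],"spin":0},{"linear":[0.1,4,0],"spin":0},{"linear":[0.1,4,0],"spin":0},{"linear":[0.1,4,0],"spin":0},{"linear":[0.1,4,0],"spin":0},{"linear":[0.1,3,0],"spin":0},{"linear":[0,2.4,0],"spin":0},{"linear":[0,0,0],"spin":0}]'
python3 -m crank '[{"linear":[0,0,0],"spin":0},{"linear":[0,0,0],"spin":0}]'
python3 - <<'E'
from h import *
snap("wrist","w29.png")
go([490.9,20.5,74.7],3.011)
E
```

```text
clock: 56.05
eef_pos: [489.0, 22.9, 160.0]
tool_rot: [-3.142, -0.002, 3.013]
contact_force: [0.3, -0.8, -1.4]
finger_gap: 53.9
clock: 56.3
eef_pos: [489.8, 20.7, 160.8]
tool_rot: [-3.141, -0.001, 3.01]
contact_force: [1.0, -0.3, -1.0]
finger_gap: 53.8
at [489.9  20.6 160.9] yaw 3.01 shift cm [-0.1   0.    8.62] spin -0.001 t 56.35 gap 53.3
```

View pics/w29.png

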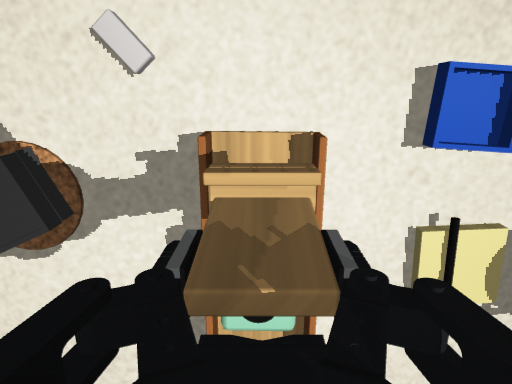

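```bash
python3 -m crank '[{"linear":[-0.1,0,2.5],"spin":0},{"linear":[0,0,2.5],"spin":0},{"linear":[0,0,1.7],"spin":0},{"linear":[0,0,1],"spin":0},{"linear":[0,0,0.4],"spin":0},{"linear":[0,0,0.2],"spin":0},{"linear":[0,0,0],"spin":0},{"linear":[0,0,0],"spin":0}]'
python3 - <<'E'
from h import *
go([490.9,20.5,74.5],3.011)
E
```

```text
clock: 57.35
eef_pos: [491.3, 21.0, 78.5]
tool_rot: [3.142, 0.001, 3.011]
contact_force: [-0.3, 0.7, -1.7]
finger_gap: 53.9
at [491.3  21.   78.5] yaw 3.011 shift cm [ 0.04 -0.06  0.4 ] spin -0.0 t 57.35 gap 53.9
```

```bash
python3 -m crank '[{"linear":[0.05,-0.05,0.25],"spin":0},{"linear":[0,0,0.15],"spin":0},{"linear":[0,0,0.03],"spin":0},{"linear":[0,0,0],"spin":0}]'
python3 -m crank '[{"linear":[0,0,0],"spin":0},{"linear":[0,0,0],"spin":0},{"linear":[0,0,0],"spin":0},{"linear":[0,0,0],"spin":0}]' -1
python3 -m crank '[{"linear":[0,0,-2],"spin":0},{"linear":[0,0,-3],"spin":0},{"linear":[0,0,-4],"spin":0},{"linear":[0,0,-4],"spin":0},{"linear":[0,0,-4],"spin":0},{"linear":[0,0,0],"spin":0}]' -1
python3 - <<'E'
from h import *
st,c,im=snap("wrist","w30.png")
for t in ("dispenser","phone_stand"): print([ (d["at"],d["score"]) for d in ctrl.tip_of("wrist",t)], [w(c,d["at"],6).round(1) for d in ctrl.tip_of("wrist",t)][:1])
snap("side","s30.png",None,1.5)
go([550,0,250],np.pi/2)
E
```

```text
clock: 57.85
eef_pos: [490.6, 20.7, 74.6]
tool_rot: [-3.142, 0.0, 3.011]
contact_force: [-4.5, 0.1, 13.8]
finger_gap: 53.6
clock: 58.35
eef_pos: [490.5, 20.6, 73.7]
tool_rot: [-3.142, -0.0, 3.011]
contact_force: [-1.1, -0.4, 0.0]
finger_gap: 85.3
clock: 59.1
eef_pos: [491.7, 20.6, 246.4]
tool_rot: [3.141, 0.005, 3.011]
contact_force: [-0.6, 0.0, -0.4]
finger_gap: 85.7
[([258.7, 212.7], 0.58)] [array([[555.8,   9.6,   6. ]])]
[([259.2, 153.2], 0.84)] [array([[486.8,  19.3,   6. ]])]
at [490.1  20.6 242.7] yaw 3.011 shift cm [-6.21 -1.26 -0.75] spin 1.44 t 59.4 gap 85.3
```

View pics/w30.png

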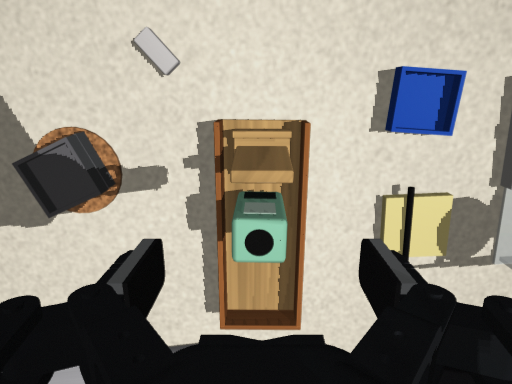

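View pics/s30.png

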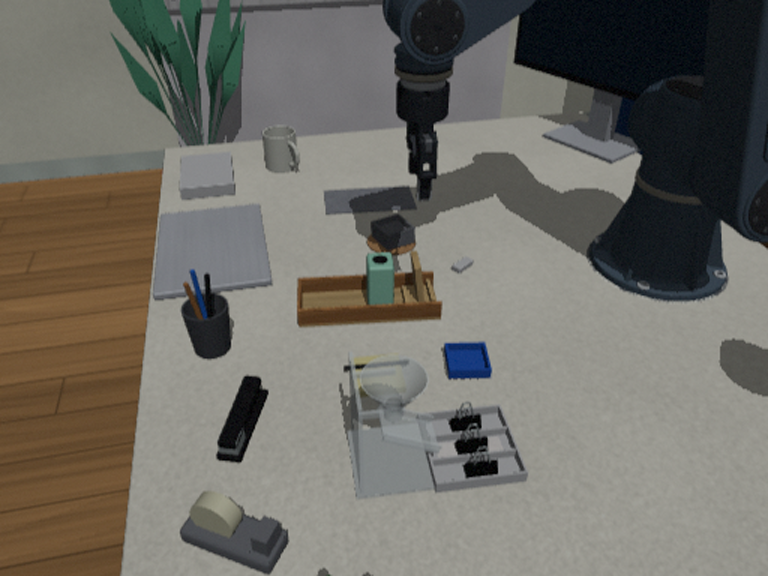

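```bash
python3 -m crank '[{"linear":[-3,-0.6,-0.6],"spin":0},{"linear":[-3.2,-0.66,-0.75],"spin":0},{"linear":[0,0,0],"spin":0.18},{"linear":[0,0,0],"spin":0.18},{"linear":[0,0,0],"spin":0.18},{"linear":[0,0,0],"spin":0.18},{"linear":[0,0,0],"spin":0.18},{"linear":[0,0,0],"spin":0.18},{"linear":[0,0,0],"spin":0.18},{"linear":[0,0,0],"spin":0.18},{"linear":[0,0,0],"spin":0},{"linear":[0,0,0],"spin":0}]'
python3 - <<'E'
from h import *
st,c,im=snap("wrist","wend.png"); go([550,0,256.3],1.571)
a=cv2.imread("pics/wrist0.png")[60:350,100:430]; b=im[60:350,100:430]
cv2.imwrite("pics/cmp.png",np.hstack([a,b]))
E
```

```text
clock: 60.9
eef_pos: [550.3, 0.0, 256.9]
tool_rot: [-3.141, -0.0, 1.575]
contact_force: [-0.9, -0.4, -0.3]
finger_gap: 85.3
at [550.3   0.  257. ] yaw 1.574 shift cm [-0.   -0.03  0.07] spin 0.003 t 60.95 gap 85.5
```

View pics/cmp.png

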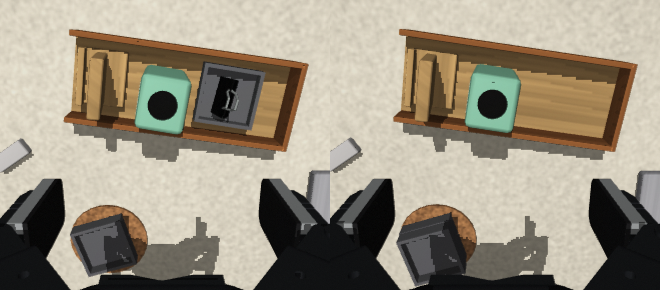

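Left is the start and right is now. The stand and dispenser sit on the same pixels to within about 2 px and square to the organiser. The trays are stacked, and the earlier side view shows all three clips upright. Handing in.

```bash
python3 -c "
from bench import ctrl
print(ctrl.job_done())"
```

```text
the job is handed in; nothing more can be done
None
```

The whole job was carried out in order and handed in at about 61 s on the robot clock. No verdict was reported.

**What I did:**
- Set the phone stand and dispenser aside on the grey mat.
- Pinched the clip out of the tray by its handles and stood it in the middle pocket of the dish.
- Stacked the emptied tray on the spare.
- Put the dispenser and then the stand back in the organiser.

**Last checks:**
- **Stand and dispenser:** compared with the start picture, both are upright within about 2 px (about 2 mm) of their old spots and square to the organiser.
- **Clip:** it stands on its spine, lengthwise, in the middle of the pocket. The other two clips are upright and look unmoved.
- **Trays:** they look squarely nested from the side and wrist cameras. The arm met 22 N as the tray seated, about 1 mm above where I expected. I read that as the tray being seated, because the pictures showed it flush after release.
- **Gripper:** it was open and clear of everything at the end.

**One disagreement:** the position estimates for the dispenser differed by about 3 to 5 mm between views. That is inside the 15 mm limit, and the gripper put it back at the same pose it was picked from to within 1 mm.

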